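# Snap the LED drivers into the gear tray and hammer its anchor pins home

### The arm

A 6-joint arm with a two-finger parallel gripper is mounted at the origin on a cart in front of the work surface, level with it; the furniture and walls round the work are solid. World frame = base frame: x ahead of the robot, y to its left, z up, the work surface at z = 0. Lengths are in m, angles in rad, forces in N, time in s.
With the tool pointing down it reaches from about 0.225 to 0.875 m from the base axis. Payload 3.4 kg.
Tool frame: the origin (TCP) lies at the very end of the fingers, on their centre line; the grasp point (between the pads) lies 19 mm behind it (arm.tcp_to_grasp is the distance from the TCP to the grasp point, in m); z points along the fingers, y is the direction in which the jaws open and shut (so a half turn about z gives the same grasp; the last joint's range is limited). The gripper opens to 85 mm and grips with 20 to 120 N. Pads are 22 mm wide; open, the fingers measure 114 mm over their backs; the gripper's body (76 mm by 85 mm) begins 54 mm behind the grasp point. The pads swing forward as they close: fully open they stand 13 mm farther back than shut.
Start: joints at [1.026, 0.276, 1.505, -0, 1.361, -0.121], TCP at [0.236, 0.524, 0.231] pointing down, gripper open.
Joint ranges: [-2.89, 2.89], [-0.75, 2.08], [0.22, 2.7], [-1.18, 4.32], [0.11, 2.71], [-2.7, 2.7]. Speed limits (rad/s): [2.57, 2.57, 3.14, 3.14, 3.14, 3.14].

### API

Orientations are given as a unit quaternion [x, y, z, w].
In Python, from station import arm, imaging gives the robot as it stands. The module is installed in compiled form; this text tells all that it offers.
- The arm moves only by the tool jog_arm, never from a script. Its argument "steps" is a list that holds one entry, the list of rows, each a list of 4 numbers: the shift along the tool's x, y, z in mm, then the turn about the tool's z in degrees. A call has exactly 10 rows; each row shifts and turns the commanded pose from where the row before left it, along the tool's axes as they then stand; what a row does not reach is not made up. A row lasts 1/10 s, in which the tool goes at most 50 mm and 8.59 degrees, less where a joint would pass 70% of its speed; a pose out of reach is approached as far as the arm can. A call with a gripper value outside its range is refused whole. "claw" is the opening, from 0 (shut) to 1 (fully open), set as the call begins (left out, the last holds). The fingers move at their own pace and stop on an object; the grip force is fixed at half the most. Time passes only in rows, so rows that do not move let the fingers close, or fill a call up. It gives the time, the measured TCP pose, the force and the opening at its end, in the units of the state.
- arm.get_obs(): the state, without advancing time (a new reading comes with each control period).
- imaging.read_camera(name): name is "scene" or "top" or "wrist"; returns a dict with "image" (480x640x3 uint8, blue, green, red), "fx", "fy", "cx", "cy" (pixels), "position" and "attitude" of the camera in the world; the wrist camera has in their place "tool_from_camera" (4x4, takes a point from camera to tool coordinates, whose origin is the TCP and whose axes are the flange's). Camera axes: x right, y down, z forward; pixel columns grow to the right and rows downward; lengths in m; the calibration is good to about 2 mm. A picture is of the moment at which its call begins: read the wrist's pose just before it. There is no depth.
- arm.job_done(): hands the job in, once; it reports no verdict.
The state is a dict: "t": time; "joints": joint angles; "qd": joint speeds; "joint_efforts": joint torques, N m; "eef_pos": TCP position; "tool_rot": TCP orientation; "contact_force": force on the tool from outside, world axes, zero at the start; "moment": the same for the moment, N m; "opening": finger opening in m.
Only numpy, scipy, OpenCV 4.12 (cv2) and the standard library are available. Lean on these libraries where they do the work, as an engineer would, in place of code of your own. Each camera call takes 0.05 s, during which the arm holds its last target.

### The job

Load the white gear tray: lay every LED driver lengthwise in a bay of its own and push it down until it sits flat on the bay's floor and the yellow clips have snapped back over it. Only when all of them are in, take the mallet and knock the tray's two red-headed anchor pins down flush on their collars (with the mallet, never with the gripper itself), then stand the mallet back on the cork mat, head down as it was. Leave the other things on the table where they are, and touch nothing at the end.

Things in the scene. Friction and masses are not known exactly. Their poses are not given: they have to be found in the camera images.
- driver0_mid (a point): LED driver: flat white block with thin coloured wires at both ends (the wires touch nothing: ignore them). The block is 34 wide (its x) by 92 long (its y) by 26 high; this point is its centre, 13 above its underside, z up. It lies flat on the table. 0.12 kg. Both ways round are equal. May be absent.
- driver1_mid (a point): LED driver: flat white block with thin coloured wires at both ends (the wires touch nothing: ignore them). The block is 34 wide (its x) by 92 long (its y) by 26 high; this point is its centre, 13 above its underside, z up. It lies flat on the table. 0.12 kg. Both ways round are equal. May be absent.
- driver2_mid (a point): LED driver: flat white block with thin coloured wires at both ends (the wires touch nothing: ignore them). The block is 34 wide (its x) by 92 long (its y) by 26 high; this point is its centre, 13 above its underside, z up. It lies flat on the table. 0.12 kg. Both ways round are equal. May be absent.
- driver3_mid (a point): LED driver: flat white block with thin coloured wires at both ends (the wires touch nothing: ignore them). The block is 34 wide (its x) by 92 long (its y) by 26 high; this point is its centre, 13 above its underside, z up. It lies flat on the table. 0.12 kg. Both ways round are equal. May be absent.
- bay0 (a point): leftmost snap-in bay of the gear tray: centre of its flat grey floor, 12 above the table; tray axes: x along the bay, y across, z up. A driver lies here with its long side along x, its top then 38 above the table. Bays are 75 apart. Low end stops (18 above the table) stand 52 from this point each way along x.
- bay1 (a point): second snap-in bay of the gear tray: centre of its flat grey floor, 12 above the table; tray axes: x along the bay, y across, z up. A driver lies here with its long side along x, its top then 38 above the table. Bays are 75 apart. Low end stops (18 above the table) stand 52 from this point each way along x.
- bay2 (a point): third snap-in bay of the gear tray: centre of its flat grey floor, 12 above the table; tray axes: x along the bay, y across, z up. A driver lies here with its long side along x, its top then 38 above the table. Bays are 75 apart. Low end stops (18 above the table) stand 52 from this point each way along x.
- bay3 (a point): rightmost snap-in bay of the gear tray: centre of its flat grey floor, 12 above the table; tray axes: x along the bay, y across, z up. A driver lies here with its long side along x, its top then 38 above the table. Bays are 75 apart. Low end stops (18 above the table) stand 52 from this point each way along x.
- clip0_l (a joint): yellow spring clip on the +y side of bay0 (its twin is on the other side), rad: 0 at rest, about 0.07 held spread. Two prongs 12 wide, at x = -32 and +32 of the bay (none at its middle). The pair of clips flares to a 49 wide mouth 59 above the table; hooks 29 apart, 41 above the table. A driver meets the flare with its underside 45 up (let go there it may tip); 8 to 20 N down drives it on until it snaps home
- clip1_l (a joint): yellow spring clip on the +y side of bay1 (its twin is on the other side), rad: 0 at rest, about 0.07 held spread. Two prongs 12 wide, at x = -32 and +32 of the bay (none at its middle). The pair of clips flares to a 49 wide mouth 59 above the table; hooks 29 apart, 41 above the table. A driver meets the flare with its underside 45 up (let go there it may tip); 8 to 20 N down drives it on until it snaps home
- clip2_l (a joint): yellow spring clip on the +y side of bay2 (its twin is on the other side), rad: 0 at rest, about 0.07 held spread. Two prongs 12 wide, at x = -32 and +32 of the bay (none at its middle). The pair of clips flares to a 49 wide mouth 59 above the table; hooks 29 apart, 41 above the table. A driver meets the flare with its underside 45 up (let go there it may tip); 8 to 20 N down drives it on until it snaps home
- clip3_l (a joint): yellow spring clip on the +y side of bay3 (its twin is on the other side), rad: 0 at rest, about 0.07 held spread. Two prongs 12 wide, at x = -32 and +32 of the bay (none at its middle). The pair of clips flares to a 49 wide mouth 59 above the table; hooks 29 apart, 41 above the table. A driver meets the flare with its underside 45 up (let go there it may tip); 8 to 20 N down drives it on until it snaps home
- pin_l_top (a point): centre of the top of the left (+y) anchor pin's red head (18 across, 3 thick), on the front part of the tray, 95 in front of (tray -x) the line of bay centres, between two bays; nothing higher stands within 40 of it. 41 above the table at joint 0, 25 when home.
- pin_l (a joint): how far the left (+y) anchor pin is driven down, m: 0 to 0.016 (home: its red head sits flush on the black collar). Light spring and 5 N of friction: it takes 5 to 8 N and stays where it is left
- pin_r_top (a point): centre of the top of the right (-y) anchor pin's red head (18 across, 3 thick), on the front part of the tray, 95 in front of (tray -x) the line of bay centres, between two bays; nothing higher stands within 40 of it. 41 above the table at joint 0, 25 when home.
- pin_r (a joint): how far the right (-y) anchor pin is driven down, m: 0 to 0.016 (home: its red head sits flush on the black collar). Light spring and 5 N of friction: it takes 5 to 8 N and stays where it is left
- mallet_grip (a point): mallet standing on a face of its rubber head (40 across, 56 high): this point is on the level wooden handle (20 wide, 22 high, ending 136 from the head's axis), mid-section, 55 from the head's axis, 28 above the face; x runs along the handle to the head, z up. 0.3 kg, centre of mass 11 from the head's axis towards the handle
- mallet_face (a point): centre of the mallet head's lower round face, the one that strikes (same axes)
- mat: square cork mat 110 x 110, 3 thick, fixed to the table, on which the mallet stands; origin at the centre of its underside
- tray: gear tray, fixed to the table: white plate 310 wide (y) and 190 deep, 4 thick; origin at its underside, x away from the robot at yaw 0, z up
- multimeter: dark multimeter lying behind, 145 x 70 x 43, bystander; origin at its underside
- tape_yellow: roll of yellow tape, 58 across, 19 high, bystander; origin at its underside
- screwdriver_small: small red screwdriver, 144 long, bystander
- heat_sink: aluminium heat sink 45 x 45 x 18, bystander; origin at its underside
Mind the look-alikes: they are no part of the job. What is shaped like the part that bears driver1_mid but green or pink is not meant.

How it is judged:
By the outcome, as a careful person would: the job done as asked, in the order asked, and still so for the second after the job is handed in, with the robot touching nothing.
Of driver0, driver1, driver2, driver3 only 3 to 4 are there at a start; the rules pass over those that are not, and their reading is None.
At some moment in a run one of driver0, driver1, driver2, driver3 may be knocked a few centimetres aside while the robot is not near it.
Once in a run the grip may slacken for a moment while it holds something.
It also fails if it takes over 210 s, if anything falls off the work surface, if the arm or the gripper's body presses on something with over 40 N, if the wrist force passes 120 N, or if a joint passes its speed limit or range.

## Working session

There is one attempt and no reset: what is moved stays moved. The work goes in short steps, Python scripts to look and compute and a tool call to move; the robot and the scene stay as the last step left them, time stands still between calls to the robot, and variables do not carry over. Pictures are saved under pics/ and viewed, and the job is handed in when it is done.

Besides the shell and the picture viewer there is one more tool, called by a JSON object that holds its "name" and its "arguments". jog_arm: Moves the arm, as the interface text tells. Its arguments: {"type":"object","properties":{"steps":{"type":"array","items":{"type":"array","items":{"type":"array","items":{"type":"number"}}}},"claw":{"type":"number"}},"required":["steps"]}

```bash
mkdir -p pics; cat > h.py <<'E'
import numpy as np, cv2
from station import arm, imaging
from scipy.spatial.transform import Rotation as R
def snap(name, fn, crop=None, scale=1):
    o=arm.get_obs() if name=='wrist' else None
    d=imaging.read_camera(name); im=d['image']
    if crop: x0,y0,x1,y1=crop; im=im[y0:y1,x0:x1]
    if scale!=1: im=cv2.resize(im,None,fx=scale,fy=scale,interpolation=cv2.INTER_CUBIC)
    cv2.imwrite('pics/'+fn,im)
    np.save('pics/'+fn+'.npy',{k:d[k] for k in d if k!='image'}|({'obs':o} if o else {}),allow_pickle=True)
    cv2.imwrite('pics/full_'+fn,d['image'])
    return d,o
def camT(d,o=None):
    T=np.eye(4)
    if 'tool_from_camera' in d:
        A=np.eye(4);A[:3,:3]=R.from_quat(o['tool_rot']).as_matrix();A[:3,3]=o['eef_pos']
        return A@np.array(d['tool_from_camera'])
    a=np.array(d['attitude']); T[:3,:3]=R.from_quat(a).as_matrix() if a.size==4 else a.reshape(3,3)
    T[:3,3]=d['position']; return T
def load(fn):
    return np.load('pics/'+fn+'.npy',allow_pickle=True).item()
def px2w(fn,u,v,z):
    d=load(fn);T=camT(d,d.get('obs'))
    r=T[:3,:3]@np.array([(u-d['cx'])/d['fx'],(v-d['cy'])/d['fy'],1.]);p=T[:3,3]
    return p+r*(z-p[2])/r[2]
def w2px(fn,P):
    d=load(fn);T=camT(d,d.get('obs'))
    c=T[:3,:3].T@(np.array(P)-T[:3,3]); return np.array([d['fx']*c[0]/c[2]+d['cx'],d['fy']*c[1]/c[2]+d['cy']])
E
python3 - <<'E'
from h import *
o=arm.get_obs()
for k,v in o.items(): print(k,np.round(v,4))
print(arm.tcp_to_grasp)
for n in ['scene','top','wrist']:
    d,o=snap(n,n+'0.png'); print(n,{k:np.round(d[k],3).tolist() for k in d if k!='image'})
E
```

```text
t 0.0
joints [ 1.026   0.2766  1.5062  0.      1.3607 -0.121 ]
qd [-0.0024 -0.0004 -0.0007 -0.0004 -0.0026  0.0002]
joint_efforts [ 2.00000e-04 -4.16777e+01 -2.45812e+01 -2.00000e-04  1.11000e-02
 -0.00000e+00]
eef_pos [0.2361 0.5237 0.2304]
tool_rot [ 2.103e-01  9.776e-01 -9.000e-04 -3.000e-04]
contact_force [ 0.5871 -0.0529 -0.1099]
moment [ 0.0034  0.0429 -0.0084]
opening 0.0856
0.0187
scene {'fx': 438.949, 'fy': 438.949, 'cx': 327.562, 'cy': 246.321, 'position': [0.026, -0.889, 0.555], 'attitude': [0.819, -0.224, 0.148, -0.507]}
top {'fx': 489.014, 'fy': 489.014, 'cx': 318.462, 'cy': 238.279, 'position': [0.428, -0.014, 1.496], 'attitude': [-0.704, 0.708, -0.034, 0.034]}
wrist {'fx': 411.65, 'fy': 411.65, 'cx': 320.078, 'cy': 241.831, 'tool_from_camera': [[-0.002, -0.948, -0.317, 0.082], [1.0, -0.001, -0.001, 0.0], [0.001, -0.317, 0.948, -0.143], [0.0, 0.0, 0.0, 1.0]]}
```

View pics/top0.png

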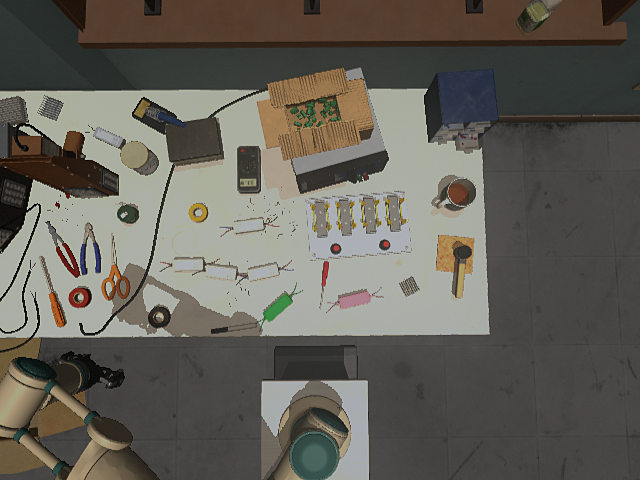

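View pics/scene0.png

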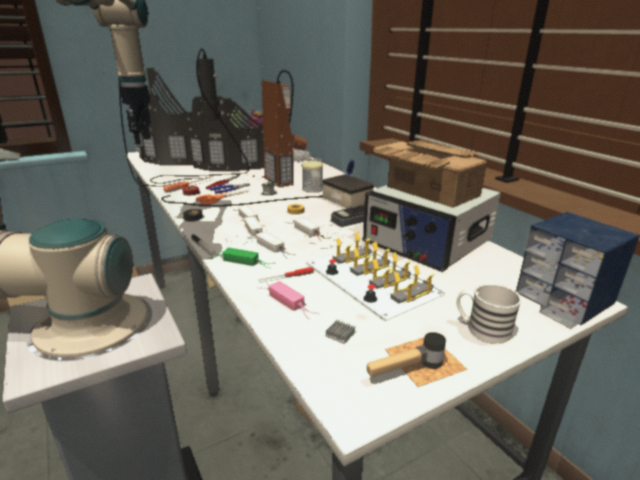

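View pics/wrist0.png

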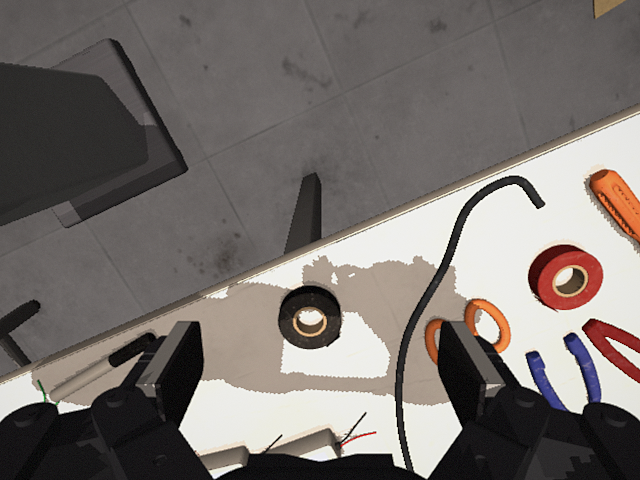

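```bash
python3 - <<'E'
from h import *
im=cv2.imread('pics/full_top0.png')
cv2.imwrite('pics/top_c1.png',cv2.resize(im[200:340,160:320],None,fx=5,fy=4.28 and 5,interpolation=cv2.INTER_CUBIC)[:600])
cv2.imwrite('pics/top_c2.png',cv2.resize(im[180:300,300:480],None,fx=4.4,fy=4.4,interpolation=cv2.INTER_CUBIC))
cv2.imwrite('pics/top_c3.png',cv2.resize(im[90:170,40:180],None,fx=5,fy=5,interpolation=cv2.INTER_CUBIC))
E
```

```text
(no output)
```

View pics/top_c1.png

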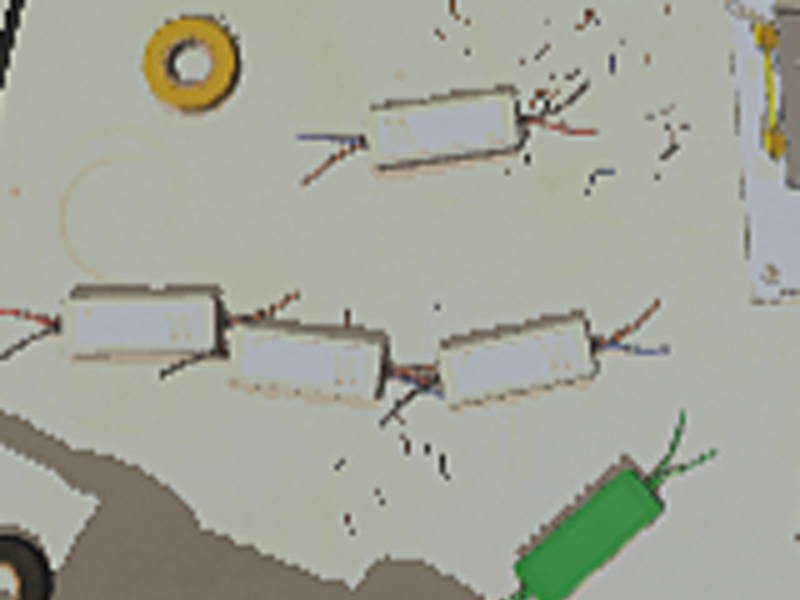

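View pics/top_c2.png

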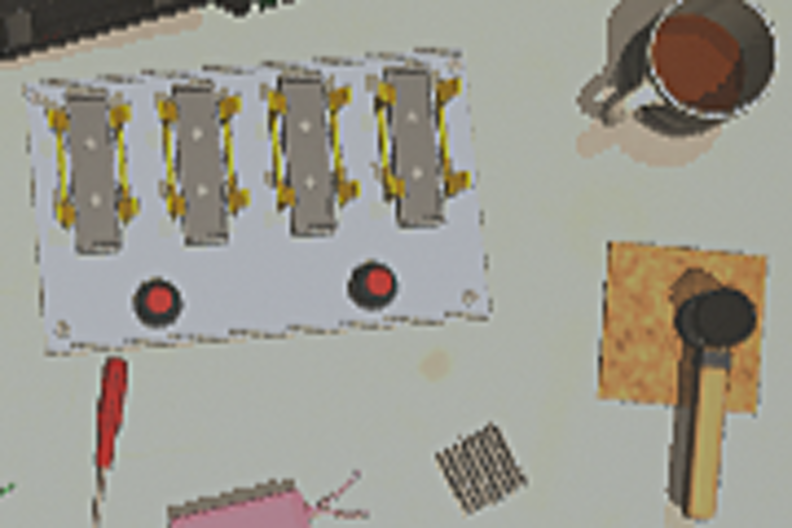

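View pics/top_c3.png

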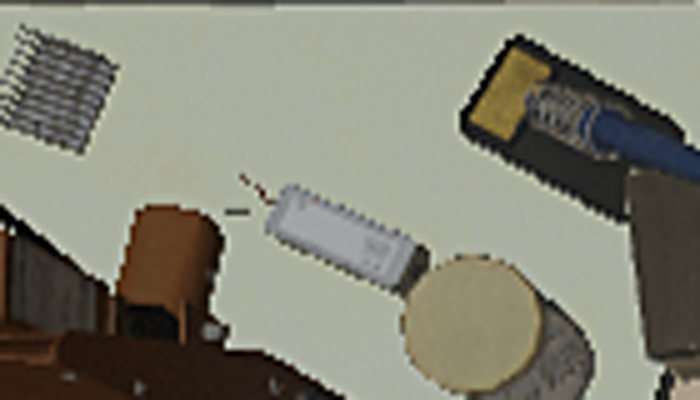

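```bash
python3 - <<'E'
from h import *
def rep(n,pts,o,s,z):
    P=np.array([px2w('top0.png',o[0]+u/s-.0,o[1]+v/s,z) for u,v in pts]); c=P.mean(0)
    print(n,np.round(c,4), [np.round(np.linalg.norm(P[i]-P[(i+1)%len(P)]),3) for i in range(len(P))], np.degrees(np.arctan2(*( (P[1]-P[0])[[1,0]]))).round(1))
o=(160,200)
rep('A',[(373,108),(515,92),(523,148),(378,166)],o,5,.026)
rep('B',[(70,297),(220,290),(220,352),(70,356)],o,5,.026)
rep('C',[(235,330),(385,340),(380,400),(232,382)],o,5,.026)
rep('D',[(441,348),(586,315),(598,375),(450,405)],o,5,.026)
o=(300,180)
rep('tray',[(28,88),(463,52),(490,318),(48,352)],o,4.4,.004)
rep('bay0',[(68,95),(108,95),(120,245),(78,250)],o,4.4,.012)
rep('bay1',[(175,90),(213,88),(226,238),(185,243)],o,4.4,.012)
rep('bay2',[(280,78),(322,78),(335,228),(292,235)],o,4.4,.012)
rep('bay3',[(385,72),(427,70),(442,220),(400,226)],o,4.4,.012)
rep('pinL',[(158,299),(158,299)],o,4.4,.041)
rep('pinR',[(378,281),(378,281)],o,4.4,.041)
rep('mat',[(610,243),(767,258),(756,412),(600,398)],o,4.4,.003)
rep('head',[(722,318),(722,318)],o,4.4,.059)
rep('handle',[(703,515),(715,350)],o,4.4,.042)
E
```

```text
A [0.6101 0.1934 0.026 ] [np.float64(0.086), np.float64(0.035), np.float64(0.088), np.float64(0.036)] -83.9
B [0.4931 0.3741 0.026 ] [np.float64(0.09), np.float64(0.037), np.float64(0.09), np.float64(0.035)] -87.7
C [0.469  0.2759 0.026 ] [np.float64(0.09), np.float64(0.036), np.float64(0.09), np.float64(0.031)] -94.2
D [0.4695 0.1495 0.026 ] [np.float64(0.089), np.float64(0.037), np.float64(0.09), np.float64(0.035)] -77.5
tray [ 0.6103 -0.1385  0.004 ] [np.float64(0.307), np.float64(0.188), np.float64(0.308), np.float64(0.186)] -85.6
bay0 [ 0.6316 -0.0242  0.012 ] [np.float64(0.028), np.float64(0.106), np.float64(0.029), np.float64(0.109)] -90.4
bay1 [ 0.6357 -0.0981  0.012 ] [np.float64(0.027), np.float64(0.106), np.float64(0.029), np.float64(0.108)] -87.3
bay2 [ 0.6422 -0.173   0.012 ] [np.float64(0.029), np.float64(0.106), np.float64(0.03), np.float64(0.111)] -90.4
bay3 [ 0.6472 -0.2471  0.012 ] [np.float64(0.029), np.float64(0.106), np.float64(0.03), np.float64(0.109)] -87.6
pinL [ 0.5398 -0.0671  0.041 ] [np.float64(0.0), np.float64(0.0)] 0.0
pinR [ 0.5511 -0.2165  0.041 ] [np.float64(0.0), np.float64(0.0)] 0.0
mat [ 0.5206 -0.4333  0.003 ] [np.float64(0.11), np.float64(0.108), np.float64(0.108), np.float64(0.108)] -95.9
head [ 0.5233 -0.4437  0.059 ] [np.float64(0.0), np.float64(0.0)] 0.0
handle [ 0.4474 -0.4373  0.042 ] [np.float64(0.111), np.float64(0.111)] -6.1
```

```bash
cat >> h.py <<'E'
def alpha(o=None):
    o=o or arm.get_obs(); M=R.from_quat(o['tool_rot']).as_matrix(); return np.degrees(np.arctan2(M[1,1],M[0,1]))
def plan(x,y,z,a,n=10,pad=10,o=None):
    """rows in tool axes to reach world x,y,z and tool-y angle a (deg), in n rows"""
    o=o or arm.get_obs(); p=np.array(o['eef_pos'])*1000; al=alpha(o)
    T=np.array([x,y,z])*1000
    da=(a-al+180)%360-180; rows=[]; cur=al; 
    if abs(da)/n>8.5 or np.linalg.norm(T-p)/n>50: print('TOO FAST', da/n, np.linalg.norm(T-p)/n)
    for i in range(n):
        w=(T-p)/(n-i); r=np.radians(cur)
        ty=np.array([np.cos(r),np.sin(r),0]); tx=np.array([-np.sin(r),np.cos(r),0])
        turn=round(-(a-cur+180)%360-360 if False else -(((a-cur+180)%360)-180)/(n-i),1)
        s=[round(w@tx,1 if n-i==1 else 0),round(w@ty,1 if n-i==1 else 0),round(-w[2],1 if n-i==1 else 0)]
        rows.append([float(v)+0 for v in s]+[float(turn)]); p=p+s[0]*tx+s[1]*ty+np.array([0,0,-s[2]]); cur-=turn
    rows+= [[0,0,0,0]]*((-len(rows))%pad)
    print('from',np.round(o['eef_pos'],4),'al',round(al,2),'t',round(o['t'],2),'da',round(da,1))
    for k in range(0,len(rows),10): print('['+str([[int(v) if float(v).is_integer() else v for v in q] for q in rows[k:k+10]]).replace(' ','')+']')
E
python3 - <<'E'
from h import *
plan(.56,.26,.27,90,9)
E
```

```text
from [0.2363 0.5238 0.2306] al 65.71 t 0.15 da 24.3
[[[-45,-12,-4,-2.7],[-44,-14,-4,-2.7],[-44,-16,-4,-2.7],[-43,-18,-5,-2.7],[-42,-20,-4,-2.7],[-41,-22,-5,-2.7],[-39,-24,-4,-2.7],[-38,-26,-5,-2.7],[-37.5,-27.6,-4.4,-2.7],[0,0,0,0]]]
```

{"name": "jog_arm", "arguments": {"steps": [[[-45,-12,-4,-2.7],[-44,-14,-4,-2.7],[-44,-16,-4,-2.7],[-43,-18,-5,-2.7],[-42,-20,-4,-2.7],[-41,-22,-5,-2.7],[-39,-24,-4,-2.7],[-38,-26,-5,-2.7],[-37.5,-27.6,-4.4,-2.7],[0,0,0,0]]], "claw": 1}}

```text
t: 1.15
eef_pos: [0.565, 0.2561, 0.2702]
tool_rot: [0.003, 1.0, -0.001, 0.002]
contact_force: [-0.3, 0.5, 0.1]
opening: 0.0855
```

```bash
python3 - <<'E'
from h import *
o=arm.get_obs(); print(np.round(o['eef_pos'],4),alpha(o),o['t'],np.round(o['tool_rot'],4))
snap('wrist','w1.png')
E
```

```text
[0.565  0.2561 0.2702] 89.70747176906718 1.15 [ 0.0026  1.     -0.0012  0.0015]
```

View pics/w1.png

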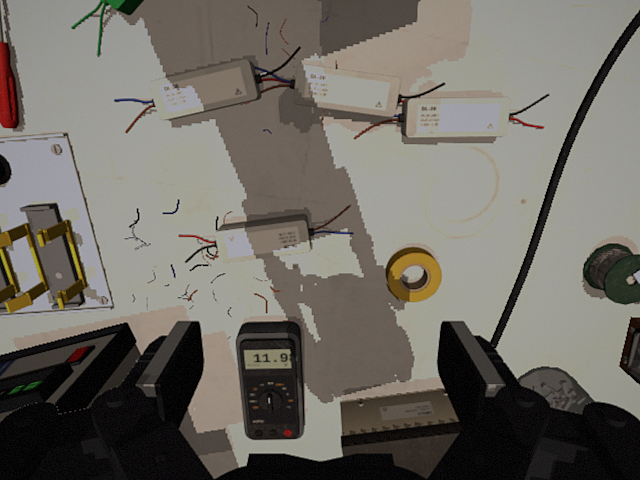

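```bash
python3 - <<'E'
from h import *
im=cv2.imread('pics/full_w1.png')
cv2.imwrite('pics/w1a.png',cv2.resize(im[195:275,170:370],None,fx=4,fy=4,interpolation=cv2.INTER_CUBIC))
cv2.imwrite('pics/w1b.png',cv2.resize(im[40:150,140:340],None,fx=4,fy=4,interpolation=cv2.INTER_CUBIC))
cv2.imwrite('pics/w1c.png',cv2.resize(im[50:150,290:530],None,fx=3.3,fy=3.3,interpolation=cv2.INTER_CUBIC))
E
```

```text
(no output)
```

View pics/w1a.png

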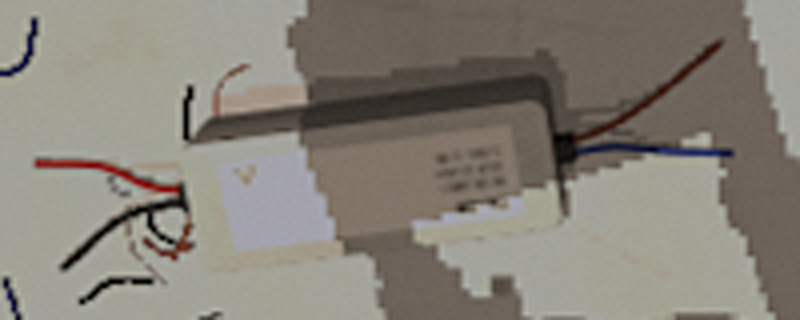

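View pics/w1b.png

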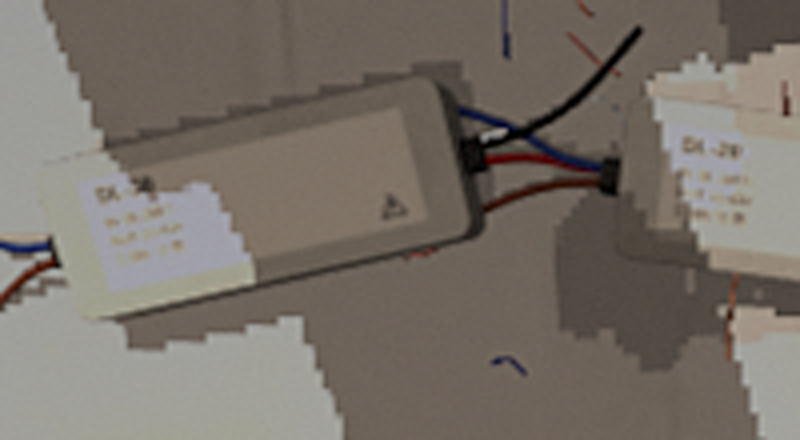

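View pics/w1c.png

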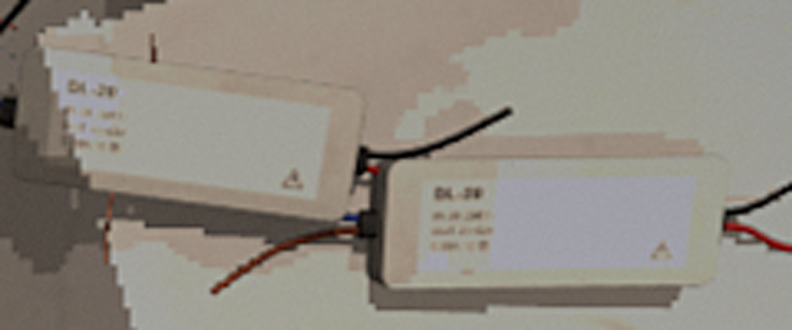

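```bash
cat >> h.py <<'E'
def rep(fn,n,pts,o,s,z=.026):
    P=np.array([px2w(fn,o[0]+u/s,o[1]+v/s,z) for u,v in pts]); c=P.mean(0)
    a=[np.degrees(np.arctan2(*((P[i]-P[j])[[1,0]])))for i,j in ((1,0),(2,3))]
    print(n,np.round(c,4), [round(float(np.linalg.norm(P[i]-P[(i+1)%len(P)])),3) for i in range(len(P))], 'long edge ang',np.round(a,1))
E
python3 - <<'E'
from h import *
f='w1.png'
rep(f,'A',[(188,145),(540,98),(560,215),(208,270)],(170,195),4)
rep(f,'D',[(40,165),(435,78),(478,235),(90,318)],(140,40),4)
rep(f,'C',[(22,55),(362,92),(342,215),(20,180)],(290,50),3.3)
rep(f,'B',[(385,160),(728,155),(715,288),(380,285)],(290,50),3.3)
E
```

```text
A [0.6116 0.1987 0.026 ] [0.088, 0.031, 0.09, 0.033] long edge ang [97.5 99.1]
D [0.4713 0.1543 0.026 ] [0.089, 0.033, 0.09, 0.033] long edge ang [100.9 100.9]
C [0.4732 0.2794 0.026 ] [0.09, 0.031, 0.088, 0.031] long edge ang [83.8 83.7]
B [0.496 0.379 0.026] [0.092, 0.035, 0.093, 0.033] long edge ang [90.4 89.1]
```

```bash
python3 - <<'E'
from h import *
o=arm.get_obs(); print(np.round(o['eef_pos'],4),alpha(o),o['t'],np.round(o['qd'],4))
plan(.611,.196,.11,8,10)
plan(.611,.196,.11,8.2,10)
E
```

```text
[0.5623 0.2582 0.27  ] 89.75956218186674 1.2 [ 0.0499 -0.0205  0.0387  0.0318  0.018   0.0149]
from [0.5623 0.2582 0.27  ] al 89.76 t 1.2 da -81.8
[[[-5,-6,16,8.2],[-6,-5,16,8.2],[-6,-5,16,8.2],[-7,-4,16,8.2],[-8,-3,16,8.2],[-8,-1,16,8.2],[-8,0,16,8.1],[-8,1,16,8.2],[-7,2,16,8.1],[-7.4,2.1,16,8.2]]]
from [0.5623 0.2582 0.27  ] al 89.76 t 1.2 da -81.6
[[[-5,-6,16,8.2],[-6,-5,16,8.2],[-6,-5,16,8.1],[-7,-4,16,8.2],[-8,-3,16,8.1],[-8,-1,16,8.2],[-8,0,16,8.1],[-8,1,16,8.2],[-7,1,16,8.1],[-7.3,2.9,16,8.2]]]
```

{"name": "jog_arm", "arguments": {"steps": [[[-5,-6,16,8.2],[-6,-5,16,8.2],[-6,-5,16,8.2],[-7,-4,16,8.2],[-8,-3,16,8.2],[-8,-1,16,8.2],[-8,0,16,8.1],[-8,1,16,8.2],[-7,2,16,8.1],[-7.4,2.1,16,8.2]]]}}

```text
t: 2.2
eef_pos: [0.6081, 0.1994, 0.1099]
tool_rot: [0.656, 0.754, -0.0, -0.001]
contact_force: [-0.3, -0.0, 0.3]
opening: 0.0854
```

{"name": "jog_arm", "arguments": {"steps": [[[0,0,10,0],[0,0,5,0],[0,0,5,0],[0,0,0,0],[0,0,0,0],[0,0,0,0],[0,0,0,0],[0,0,0,0],[0,0,0,0],[0,0,0,0]]]}}

```text
t: 3.2
eef_pos: [0.6092, 0.1983, 0.0908]
tool_rot: [0.655, 0.756, 0.0, 0.0]
contact_force: [-0.4, 0.1, 0.4]
opening: 0.0854
```

```bash
python3 - <<'E'
from h import *
o=arm.get_obs(); print(np.round(o['eef_pos'],4),alpha(o),o['t'],np.round(o['qd'],4))
snap('wrist','w2.png')
E
```

```text
[0.6092 0.1983 0.0908] 8.21795888765488 3.2 [-0.0012 -0.0005 -0.0003  0.0004  0.0001 -0.0007]
```

View pics/w2.png

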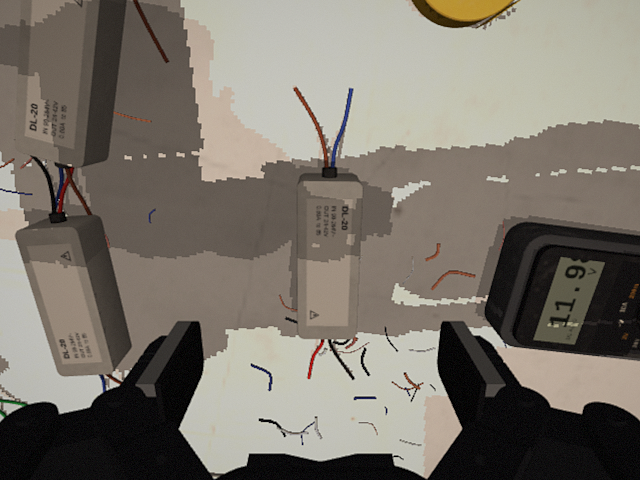

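```bash
python3 - <<'E'
from h import *
im=cv2.imread('pics/full_w2.png')
cv2.imwrite('pics/w2a.png',cv2.resize(im[160:350,230:430],None,fx=3.1,fy=3.1,interpolation=cv2.INTER_CUBIC))
E
```

```text
(no output)
```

View pics/w2a.png

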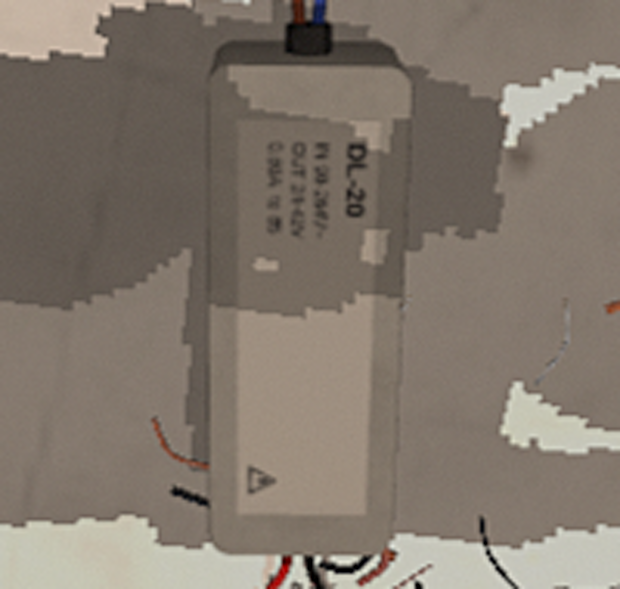

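```bash
python3 - <<'E'
from h import *
f='w2.png'
rep(f,'A',[(213,67),(210,552),(397,553),(411,67)],(230,160),3.1)
d=load(f); o=d['obs']
# project TCP/pads axis for check
for z in (.026,): print(w2px(f,[*o['eef_pos'][:2],z]))
# fingers pads mid px
T=camT(d,o)
M=R.from_quat(o['tool_rot']).as_matrix()
for s in (-1,1):
  P=np.array(o['eef_pos'])+M@np.array([0,s*.0425,-.013]); print(w2px(f,P))
  P=np.array(o['eef_pos'])+M@np.array([0.011,s*.0425,-.013]); print(w2px(f,P))
  P=np.array(o['eef_pos'])+M@np.array([-.011,s*.0425,-.013]); print(w2px(f,P))
E
```

```text
A [0.6137 0.198  0.026 ] [0.091, 0.035, 0.091, 0.032] long edge ang [-83.2 -81.6]
[321.04525279 263.36824577]
[203.92269344 342.56114875]
[201.0718551 315.4679185]
[206.64266193 368.41064422]
[438.93676345 342.28940763]
[441.74185191 315.16896878]
[436.26053837 368.16395665]
```

{"name": "jog_arm", "arguments": {"steps": [[[-1,4.4,10,0.3],[0,0,15,0.3],[0,0,15,0],[0,0,15,0],[0,0,15,0],[0,0,10,0],[0,0,5,0],[0,0,2,0],[0,0,0,0],[0,0,0,0]]], "claw": 0.7}}

```text
t: 4.25
eef_pos: [0.6143, 0.1981, 0.0044]
tool_rot: [0.659, 0.753, 0.001, 0.0]
contact_force: [1.2, 0.0, -0.7]
opening: 0.0593
```

{"name": "jog_arm", "arguments": {"steps": [[[0,0,0,0],[0,0,0,0],[0,0,0,0],[0,0,0,0],[0,0,0,0],[0,0,0,0],[0,0,0,0],[0,0,0,0],[0,0,0,0],[0,0,0,0]]], "claw": 0}}

```text
t: 5.25
eef_pos: [0.6143, 0.1982, 0.0046]
tool_rot: [0.659, 0.753, 0.001, 0.0]
contact_force: [0.5, -0.1, 5.7]
opening: 0.033
```

```bash
python3 - <<'E'
from h import *
o=arm.get_obs(); print(np.round(o['eef_pos'],4),alpha(o),o['t'],o['opening'],np.round(o['contact_force'],1))
snap('wrist','w3.png')
E
```

```text
[0.6143 0.1982 0.0046] 7.621188347554725 5.25 0.03296182157959306 [ 0.5 -0.1  5.7]
```

View pics/w3.png

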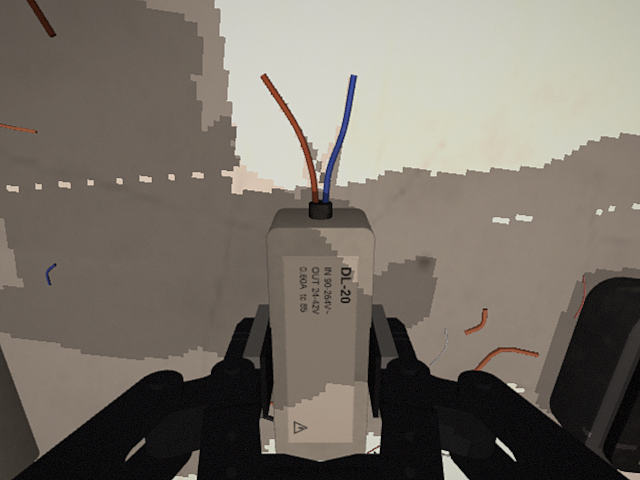

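```bash
python3 - <<'E'
from h import *
print(px2w('w3.png',320,235,.0265), px2w('w3.png',268,235,.0265),px2w('w3.png',374,235,.0265))
o=arm.get_obs(); o['eef_pos']=np.array(o['eef_pos'])+[0,0,.09]
plan(.67,-.14,.26,94,11,o=o,pad=1)
E
```

```text
[0.60810936 0.24129299 0.0265    ] [0.59225713 0.23920574 0.0265    ] [0.62457531 0.24346105 0.0265    ]
from [0.6143 0.1981 0.0946] al 7.62 t 5.3 da 86.4
[[[-31,1,-15,-7.9],[-31,-3,-15,-7.8],[-30,-8,-15,-7.9],[-29,-12,-15,-7.8],[-27,-15,-15,-7.9],[-25,-19,-15,-7.8],[-22,-22,-15,-7.9],[-19,-25,-15,-7.8],[-15,-27,-15,-7.9],[-11,-29,-15,-7.8]]]
[[[-6.7,-30.7,-15.4,-7.9]]]
```

{"name": "jog_arm", "arguments": {"steps": [[[0,0,-5,0],[0,0,-15,0],[0,0,-30,0],[0,0,-40,0],[-31,1,-15,-7.9],[-31,-3,-15,-7.8],[-30,-8,-15,-7.9],[-29,-12,-15,-7.8],[-27,-15,-15,-7.9],[-25,-19,-15,-7.8]]]}}

```text
t: 6.3
eef_pos: [0.6435, 0.0125, 0.1836]
tool_rot: [0.3, 0.954, -0.0, -0.001]
contact_force: [0.9, 0.5, -1.6]
opening: 0.0329
```

{"name": "jog_arm", "arguments": {"steps": [[[-22,-22,-15,-7.9],[-19,-25,-15,-7.8],[-15,-27,-15,-7.9],[-11,-29,-15,-7.8],[-6.7,-30.7,-15.4,-7.9],[0,0,0,0],[0,0,0,0],[0,0,0,0],[0,0,0,0],[0,0,0,0]]]}}

```text
t: 7.3
eef_pos: [0.669, -0.139, 0.2585]
tool_rot: [-0.036, 0.999, 0.0, -0.001]
contact_force: [-0.4, 0.8, -1.5]
opening: 0.0328
```

```bash
python3 - <<'E'
from h import *
o=arm.get_obs(); print(np.round(o['eef_pos'],4),alpha(o),o['t'],o['opening'],np.round(o['contact_force'],1),np.round(o['qd'],3))
snap('wrist','w4.png')
E
```

```text
[ 0.669  -0.139   0.2585] 94.0800212303271 7.3 0.03282001793051254 [-0.4  0.8 -1.5] [-0.002 -0.002 -0.006 -0.003 -0.001 -0.002]
```

View pics/w4.png

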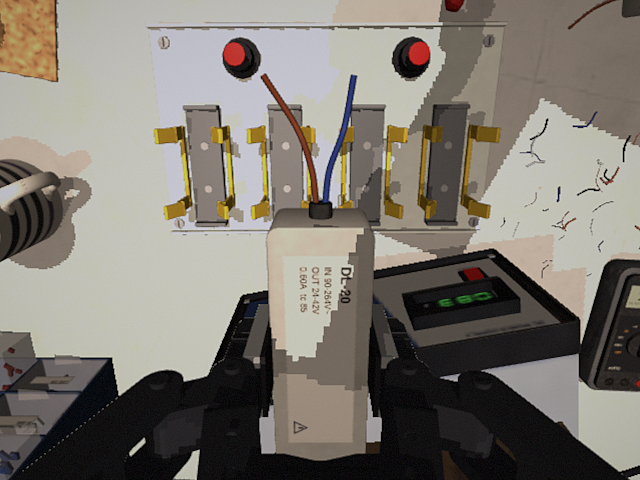

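```bash
python3 - <<'E'
from h import *
im=cv2.imread('pics/full_w4.png')
cv2.imwrite('pics/w4a.png',cv2.resize(im[90:240,140:340],None,fx=4,fy=4,interpolation=cv2.INTER_CUBIC))
cv2.imwrite('pics/w4b.png',cv2.resize(im[90:240,320:520],None,fx=4,fy=4,interpolation=cv2.INTER_CUBIC))
E
```

```text
(no output)
```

View pics/w4a.png

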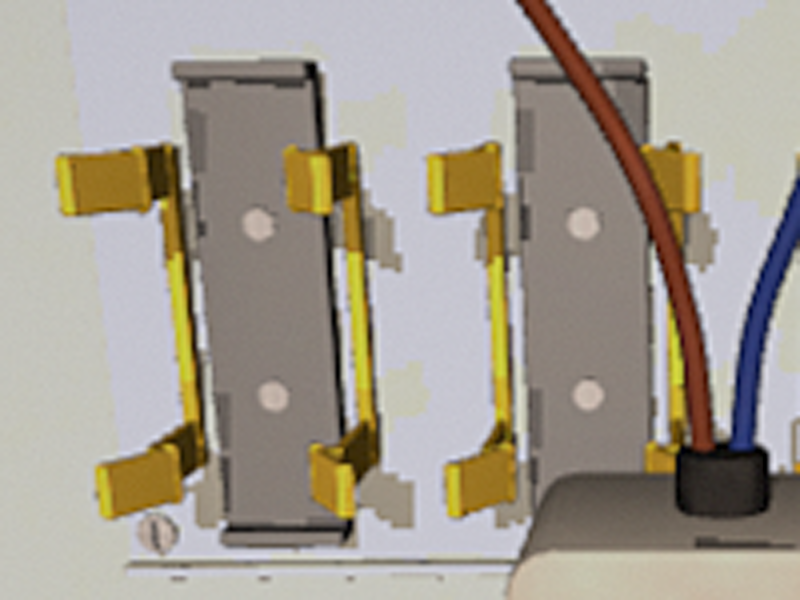

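View pics/w4b.png

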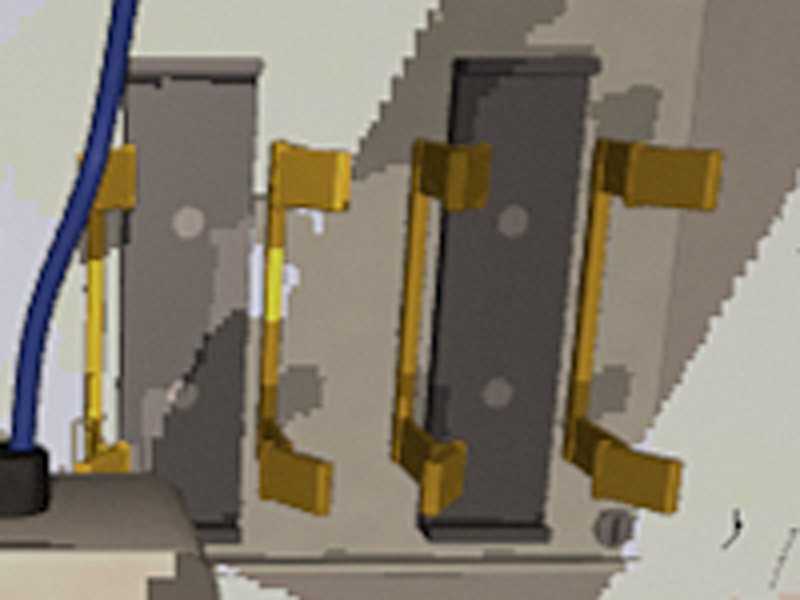

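```bash
python3 - <<'E'
from h import *
f='w4.png'
def w(o,u,v,z): return px2w(f,o[0]+u/4,o[1]+v/4,z)
a=(140,90);b=(320,90)
C=[]
for n,o,p,q in (('b3',a,(259,224),(273,396)),('b2',a,(583,223),(588,395)),('b1',b,(189,221),(182,393)),('b0',b,(512,220),(498,393))):
    P=w(o,*p,.012);Q=w(o,*q,.012); C.append((P+Q)/2); print(n,np.round((P+Q)/2,4),np.degrees(np.arctan2(*((Q-P)[[1,0]]))).round(2),np.linalg.norm(Q-P).round(4))
C=np.array(C); d=C[-1]-C[0]; print(np.degrees(np.arctan2(-d[0],d[1])), np.linalg.norm(d)/3)
# stops top z=.018
P=(w(a,172,62,.018)+w(a,316,62,.018))/2; Q=(w(a,225,545,.018)+w(a,350,545,.018))/2; print('b3 ends',(P+Q)/2,np.linalg.norm(P-Q))
P=(w(b,456,62,.018)+w(b,600,60,.018))/2; Q=(w(b,425,540,.018)+w(b,550,540,.018))/2; print('b0 ends',(P+Q)/2,np.linalg.norm(P-Q))
print('pinR',px2w(f,236,53,.041),'pinL',px2w(f,415,51,.041))
E
```

```text
b3 [ 0.651  -0.2473  0.012 ] 3.68 0.0402
b2 [ 0.6455 -0.1724  0.012 ] 4.17 0.0402
b1 [ 0.6398 -0.0975  0.012 ] 3.66 0.0401
b0 [ 0.6345 -0.0226  0.012 ] 4.85 0.0404
4.182826493994403 0.07509487977276169
b3 ends [ 0.65070022 -0.245599    0.018     ] 0.11105934103630244
b0 ends [ 0.63455756 -0.02393192  0.018     ] 0.11001957598562664
pinR [ 0.55287567 -0.21454501  0.041     ] pinL [ 0.54149457 -0.07188608  0.041     ]
```

```bash
python3 - <<'E'
from h import *
plan(.632,-.023,.11,94.15,7)
E
```

```text
from [ 0.6691 -0.1392  0.2587] al 94.08 t 7.35 da 0.1
[[[4,17,21,0],[4,17,21,0],[4,17,21,0],[4,17,21,0],[4,17,22,0],[4,17,21,0],[4.8,16.5,21.7,-0.1],[0,0,0,0],[0,0,0,0],[0,0,0,0]]]
```

{"name": "jog_arm", "arguments": {"steps": [[[4,17,21,0],[4,17,21,0],[4,17,21,0],[4,17,21,0],[4,17,22,0],[4,17,21,0],[4.8,16.5,21.7,0],[0,0,0,0],[0,0,0,0],[0,0,0,0]]]}}

```text
t: 8.35
eef_pos: [0.6339, -0.0248, 0.112]
tool_rot: [-0.035, 0.999, -0.001, 0.002]
contact_force: [0.2, -0.1, -1.6]
opening: 0.0326
```

```bash
python3 - <<'E'
from h import *
o=arm.get_obs(); print(np.round(o['eef_pos'],4),alpha(o),o['t'],o['opening'],np.round(o['contact_force'],1),np.round(o['qd'],3))
snap('wrist','w5.png')
E
```

```text
[ 0.6339 -0.0248  0.112 ] 94.00997513808245 8.35 0.03260871128350876 [ 0.2 -0.1 -1.6] [-0.007 -0.002 -0.005  0.003  0.002  0.003]
```

View pics/w5.png

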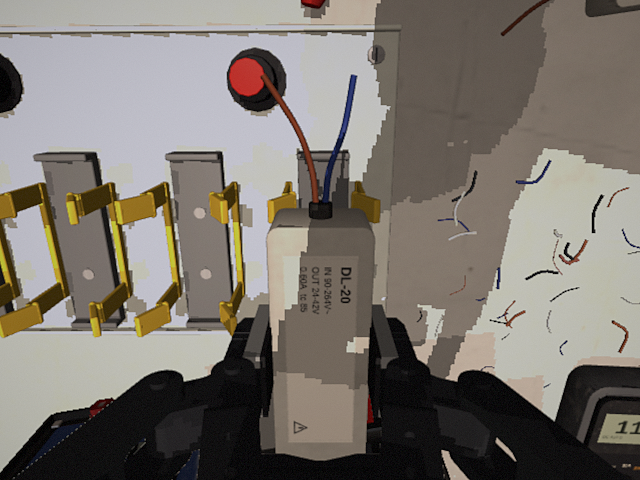

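```bash
python3 - <<'E'
from h import *
f='w5.png'
P=px2w(f,324.5,200,.057); Q=px2w(f,323,155,.018); print(P,Q)
a=np.radians(4.15)
for p in (P,Q):
  d=p-np.array([.6345,-.0226,p[2]]); print('bay x,y', d[0]*np.cos(a)+d[1]*np.sin(a), -d[0]*np.sin(a)+d[1]*np.cos(a))
plan(.632,-.0225,.055,94.15,6)
E
```

```text
[ 0.59653032 -0.02539621  0.057     ] [ 0.57954521 -0.02714295  0.018     ]
bay x,y -0.038072483368066845 -4.1096789632951054e-05
bay x,y -0.055139463710052544 -0.0005540818781216905
from [ 0.6339 -0.0249  0.112 ] al 93.99 t 8.4 da 0.2
[[[0,0,10,0],[0,1,9,0],[0,0,10,0],[1,1,9,-0.1],[0,0,10,0],[0.7,0.6,9,-0.1],[0,0,0,0],[0,0,0,0],[0,0,0,0],[0,0,0,0]]]
```

{"name": "jog_arm", "arguments": {"steps": [[[1,1,10,0],[1,1,10,0],[0,0.5,10,-0.1],[0,0,10,0],[0,0,10,0],[0,0,7,0],[0,0,4,0],[0,0,0,0],[0,0,0,0],[0,0,0,0]]]}}

```text
t: 9.4
eef_pos: [0.6305, -0.0222, 0.0498]
tool_rot: [-0.036, 0.999, -0.0, 0.0]
contact_force: [-0.6, -3.7, -1.4]
opening: 0.0327
```

```bash
python3 - <<'E'
from h import *
o=arm.get_obs(); print(np.round(o['eef_pos'],4),alpha(o),o['t'],o['opening'],np.round(o['contact_force'],1),np.round(o['moment'],2))
snap('wrist','w6.png')
E
```

```text
[ 0.6305 -0.0222  0.0498] 94.12510378859449 9.4 0.032692269943315845 [-0.6 -3.7 -1.4] [-0.66 -0.04  0.09]
```

View pics/w6.png

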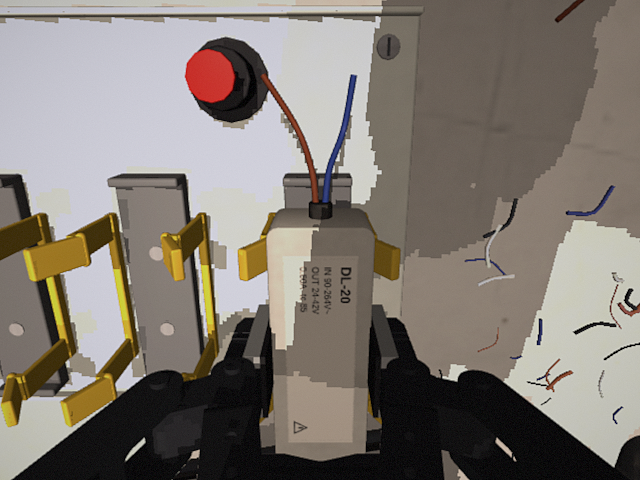

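{"name": "jog_arm", "arguments": {"steps": [[[0,-1,0,0],[0,0,4,0],[0,0,4,0],[0,0,4,0],[0,0,4,0],[0,0,4,0],[0,0,4,0],[0,0,4,0],[0,0,4,0],[0,0,0,0]]]}}

```text
t: 10.45
eef_pos: [0.6298, -0.0218, 0.0166]
tool_rot: [-0.036, 0.999, 0.001, -0.0]
contact_force: [0.2, 0.3, -0.9]
opening: 0.0326
```

```bash
python3 - <<'E'
from h import *
o=arm.get_obs(); print(np.round(o['eef_pos'],4),alpha(o),o['t'],o['opening'],np.round(o['contact_force'],1),np.round(o['moment'],2))
snap('wrist','w7.png')
E
```

```text
[ 0.6298 -0.0218  0.0166] 94.07449317933155 10.45 0.03263533214396938 [ 0.2  0.3 -0.9] [-0.01 -0.15  0.07]
```

View pics/w7.png

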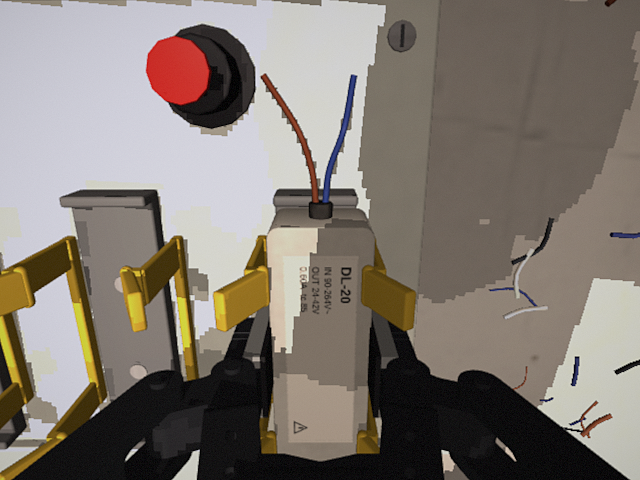

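{"name": "jog_arm", "arguments": {"steps": [[[0,0,1,0],[0,0,1,0],[0,0,1,0],[0,0,0,0],[0,0,0,0],[0,0,0,0],[0,0,0,0],[0,0,0,0],[0,0,0,0],[0,0,0,0]]]}}

```text
t: 11.5
eef_pos: [0.6297, -0.0218, 0.0166]
tool_rot: [-0.036, 0.999, 0.001, -0.0]
contact_force: [-3.6, 1.0, 14.9]
opening: 0.0335
```

{"name": "jog_arm", "arguments": {"steps": [[[0,0,-2,0],[0,0,-1,0],[0,0,0,0],[0,0,0,0],[0,0,0,0],[0,0,0,0],[0,0,0,0],[0,0,0,0],[0,0,0,0],[0,0,0,0]]], "claw": 0.6}}

```text
t: 12.5
eef_pos: [0.6302, -0.0226, 0.0174]
tool_rot: [-0.036, 0.999, 0.0, -0.0]
contact_force: [-0.1, 0.1, -0.0]
opening: 0.0513
```

{"name": "jog_arm", "arguments": {"steps": [[[0,0,-5,0],[0,0,-15,0],[0,0,-20,0],[0,0,-25,0],[0,0,-25,0],[0,0,0,0],[0,0,0,0],[0,0,0,0],[0,0,0,0],[0,0,0,0]]]}}

```text
t: 13.5
eef_pos: [0.6295, -0.0225, 0.1062]
tool_rot: [-0.036, 0.999, 0.0, -0.001]
contact_force: [0.1, 0.7, 1.1]
opening: 0.0516
```

```bash
python3 - <<'E'
from h import *
o=arm.get_obs(); print(np.round(o['eef_pos'],4),alpha(o),o['t'])
snap('wrist','w8.png')
snap('top','top1.png',crop=(160,170,480,330),scale=2.5)
plan(.471,.155,.13,11,10)
E
```

```text
[ 0.6295 -0.0225  0.1062] 94.116940414058 13.5
from [ 0.6299 -0.0226  0.1066] al 94.12 t 13.6 da -83.1
[[[15,19,-2,8.3],[17,17,-2,8.3],[19,14,-2,8.3],[21,11,-2,8.3],[23,8,-3,8.3],[23,4,-2,8.3],[24,1,-3,8.3],[24,-2,-2,8.3],[23,-6,-3,8.4],[21.3,-9.2,-2.4,8.3]]]
```

View pics/w8.png

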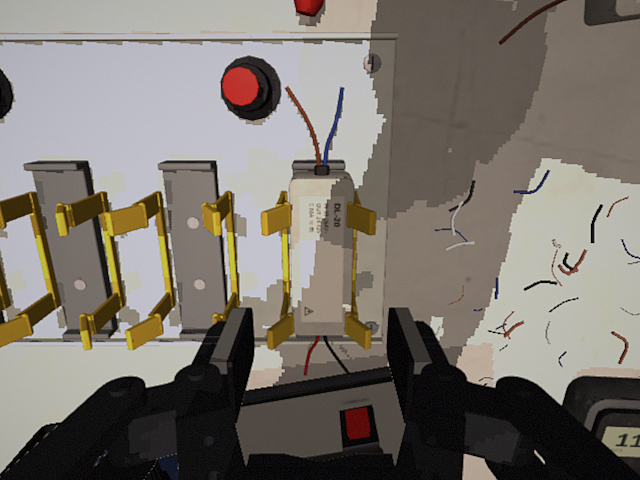

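View pics/top1.png

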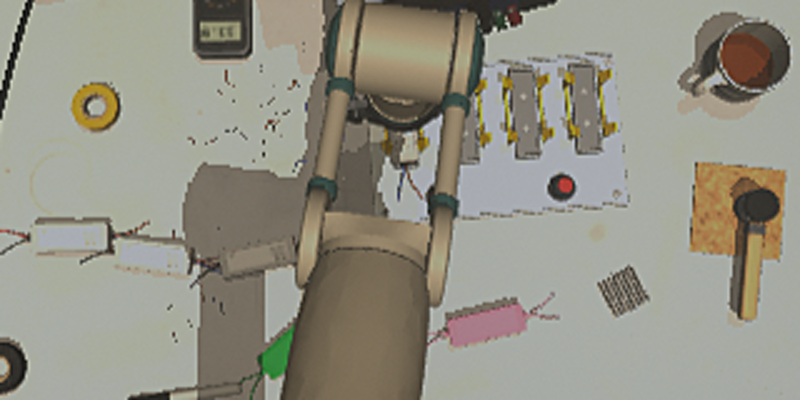

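{"name": "jog_arm", "arguments": {"steps": [[[15,19,-2,8.3],[17,17,-2,8.3],[19,14,-2,8.3],[21,11,-2,8.3],[23,8,-3,8.3],[23,4,-2,8.3],[24,1,-3,8.3],[24,-2,-2,8.3],[23,-6,-3,8.4],[21.3,-9.2,-2.4,8.3]]], "claw": 0.75}}

```text
t: 14.6
eef_pos: [0.4706, 0.1557, 0.1308]
tool_rot: [0.638, 0.77, 0.0, -0.0]
contact_force: [0.3, 0.5, 0.7]
opening: 0.064
```

{"name": "jog_arm", "arguments": {"steps": [[[0,0,15,0],[0,0,15,0],[0,0,10,0],[0,0,0,0],[0,0,0,0],[0,0,0,0],[0,0,0,0],[0,0,0,0],[0,0,0,0],[0,0,0,0]]]}}

```text
t: 15.6
eef_pos: [0.4714, 0.155, 0.091]
tool_rot: [0.636, 0.772, 0.0, 0.0]
contact_force: [-0.4, 0.3, -0.8]
opening: 0.0639
```

```bash
python3 - <<'E'
from h import *
o=arm.get_obs(); print(np.round(o['eef_pos'],4),alpha(o),o['t'])
snap('wrist','w9.png')
im=cv2.imread('pics/full_w9.png')
cv2.imwrite('pics/w9a.png',cv2.resize(im[130:370,200:440],None,fx=2.5,fy=2.5,interpolation=cv2.INTER_CUBIC))
E
```

```text
[0.4714 0.155  0.091 ] 11.014016989437433 15.6
```

View pics/w9a.png

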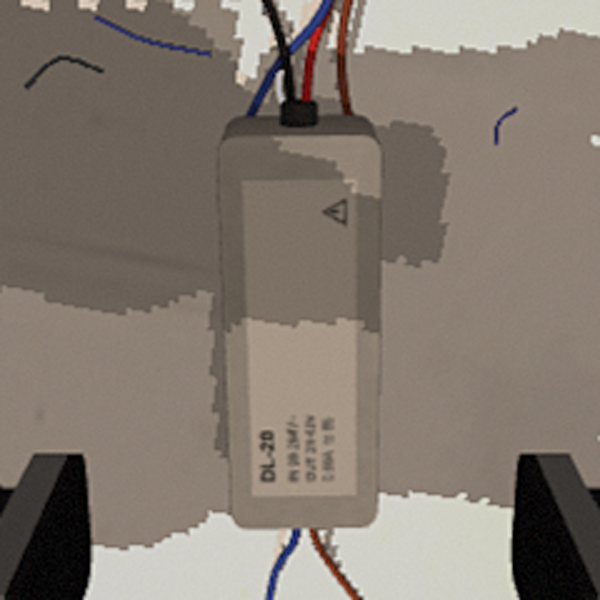

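View pics/w9.png

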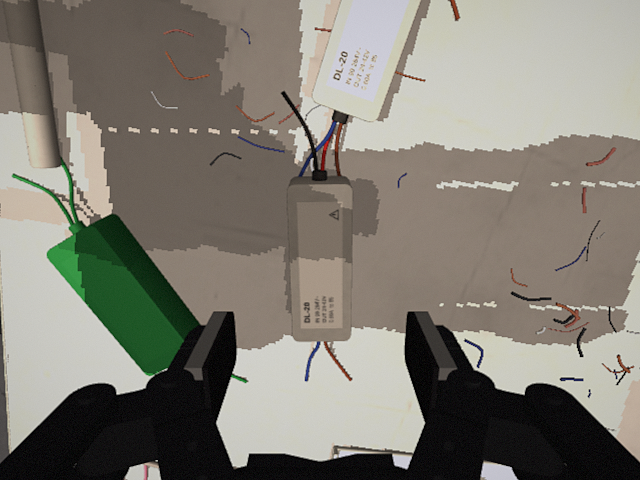

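```bash
python3 - <<'E'
from h import *
f='w9.png'
rep(f,'D',[(218,142),(230,525),(380,525),(381,138)],(200,130),2.5)
o=load(f)['obs'];M=R.from_quat(o['tool_rot']).as_matrix()
for u,v in ((120,215),(203,330),(150,375)):
  print(u,v,(M.T@(px2w(f,u,v,.026)-np.array(o['eef_pos'])))*1000)
E
```

```text
D [0.4719 0.1523 0.026 ] [0.089, 0.035, 0.09, 0.033] long edge ang [-78.8 -77.8]
120 215 [  27.14533003 -104.62255158   64.91897627]
203 330 [-40.93363646 -67.6902509   64.92709711]
150 375 [ -71.38797578 -102.12932266   64.91084027]
```

{"name": "jog_arm", "arguments": {"steps": [[[-1.5,0,10,-0.4],[-1.2,0,15,-0.3],[0,0,15,0],[0,0,15,0],[0,0,15,0],[0,0,10,0],[0,0,5,0],[0,0,1.5,0],[0,0,0,0],[0,0,0,0]]]}}

```text
t: 16.65
eef_pos: [0.4723, 0.1524, 0.0048]
tool_rot: [0.631, 0.776, 0.0, 0.0]
contact_force: [0.7, 0.0, -0.8]
opening: 0.0642
```

{"name": "jog_arm", "arguments": {"steps": [[[0,0,0,0],[0,0,0,0],[0,0,0,0],[0,0,0,0],[0,0,0,0],[0,0,0,0],[0,0,0,0],[0,0,0,0],[0,0,0,0],[0,0,0,0]]], "claw": 0}}

```text
t: 17.65
eef_pos: [0.4724, 0.1525, 0.005]
tool_rot: [0.631, 0.776, 0.001, 0.0]
contact_force: [-1.5, -0.8, 5.7]
opening: 0.0324
```

```bash
python3 - <<'E'
from h import *
o=arm.get_obs(); print(np.round(o['eef_pos'],4),alpha(o),o['t'],o['opening'],np.round(o['contact_force'],1))
snap('wrist','w10.png')
o['eef_pos']=np.array(o['eef_pos'])+[0,0,.095]
plan(.6385,-.0975,.1,94.15,12,o=o,pad=1)
E
```

```text
[0.4724 0.1525 0.005 ] 11.720848137230467 17.65 0.03236025257673163 [-1.5 -0.8  5.7]
from [0.4724 0.1525 0.1   ] al 11.72 t 17.65 da 82.4
[[[-23,9,0,-6.9],[-24,6,0,-6.9],[-25,4,0,-6.9],[-25,1,0,-6.9],[-25,-3,0,-6.9],[-24,-5,0,-6.8],[-24,-8,0,-6.9],[-22,-11,0,-6.8],[-21,-14,0,-6.9],[-19,-16,0,-6.8]]]
[[[-17,-19,0,-6.9],[-15.3,-20.1,0,-6.8]]]
```

View pics/w10.png

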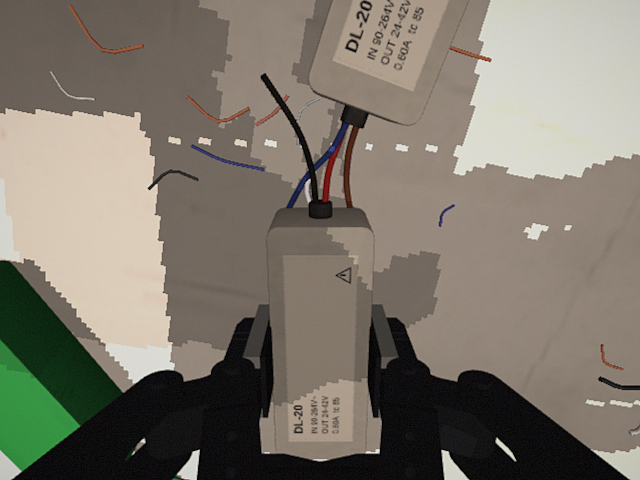

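{"name": "jog_arm", "arguments": {"steps": [[[0,0,-5,0],[0,0,-20,0],[0,0,-35,0],[0,0,-35,0],[-23,9,0,-6.9],[-24,6,0,-6.9],[-25,4,0,-6.9],[-25,1,0,-6.9],[-25,-3,0,-6.9],[-24,-5,0,-6.8]]]}}

```text
t: 18.7
eef_pos: [0.5545, 0.0271, 0.099]
tool_rot: [0.315, 0.949, -0.0, -0.001]
contact_force: [0.3, 0.4, -0.9]
opening: 0.0328
```

{"name": "jog_arm", "arguments": {"steps": [[[-24,-8,0,-6.9],[-22,-11,0,-6.8],[-21,-14,0,-6.9],[-19,-16,0,-6.8],[-17,-19,0,-6.9],[-15.3,-20.1,0,-6.8],[0,0,0,0],[0,0,0,0],[0,0,0,0],[0,0,0,0]]]}}

```text
t: 19.7
eef_pos: [0.6372, -0.0967, 0.0992]
tool_rot: [-0.036, 0.999, 0.0, -0.0]
contact_force: [-0.3, -0.3, -1.4]
opening: 0.0326
```

```bash
python3 - <<'E'
from h import *
o=arm.get_obs(); print(np.round(o['eef_pos'],4),alpha(o),o['t'],o['opening'],np.round(o['contact_force'],1),np.round(o['qd'],3))
snap('wrist','w11.png')
plan(.6385,-.0975,.05,94.15,7)
E
```

```text
[ 0.6372 -0.0967  0.0992] 94.14133915721101 19.7 0.03262874309785348 [-0.3 -0.3 -1.4] [ 0.001 -0.003 -0.004 -0.001 -0.003 -0.003]
from [ 0.6374 -0.0967  0.0993] al 94.15 t 19.75 da -0.0
[[[0,0,7,0],[0,0,7,0],[0,0,7,0],[0,0,7,0],[0,0,7,0],[-1,0,7,0],[0,-0.9,7.3,0],[0,0,0,0],[0,0,0,0],[0,0,0,0]]]
```

View pics/w11.png

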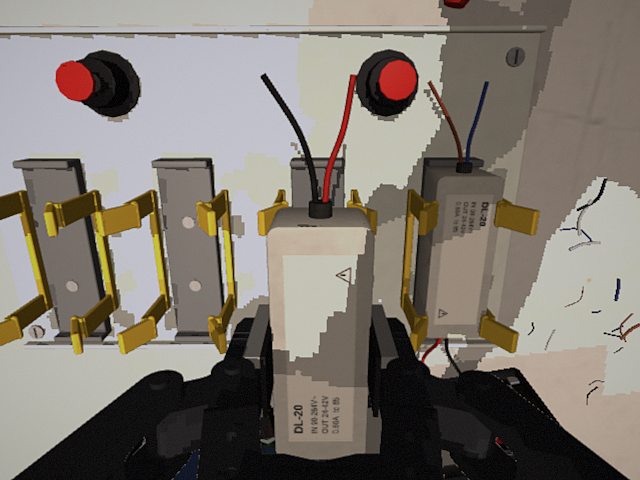

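{"name": "jog_arm", "arguments": {"steps": [[[-1,-0.5,10,0],[0,-0.5,10,0],[0,0,10,0],[0,0,10,0],[0,0,6,0],[0,0,4,0],[0,0,4,0],[0,0,4,0],[0,0,4,0],[0,0,4,0]]]}}

```text
t: 20.75
eef_pos: [0.6404, -0.0986, 0.0345]
tool_rot: [-0.036, 0.999, -0.0, 0.002]
contact_force: [0.1, 1.3, 4.6]
opening: 0.0329
```

{"name": "jog_arm", "arguments": {"steps": [[[0,0,4,0],[0,0,4,0],[0,0,4,0],[0,0,4,0],[0,0,3,0],[0,0,0,0],[0,0,0,0],[0,0,0,0],[0,0,0,0],[0,0,0,0]]]}}

```text
t: 21.75
eef_pos: [0.6386, -0.0986, 0.017]
tool_rot: [-0.036, 0.999, -0.0, 0.0]
contact_force: [-4.4, 1.8, 20.1]
opening: 0.0327
```

```bash
python3 - <<'E'
from h import *
o=arm.get_obs(); print(np.round(o['eef_pos'],4),alpha(o),o['t'],o['opening'],np.round(o['contact_force'],1),np.round(o['moment'],2))
snap('wrist','w12.png')
E
```

```text
[ 0.6386 -0.0986  0.017 ] 94.10798848975806 21.75 0.032692411923013816 [-4.4  1.8 20.1] [0.49 0.84 0.04]
```

View pics/w12.png

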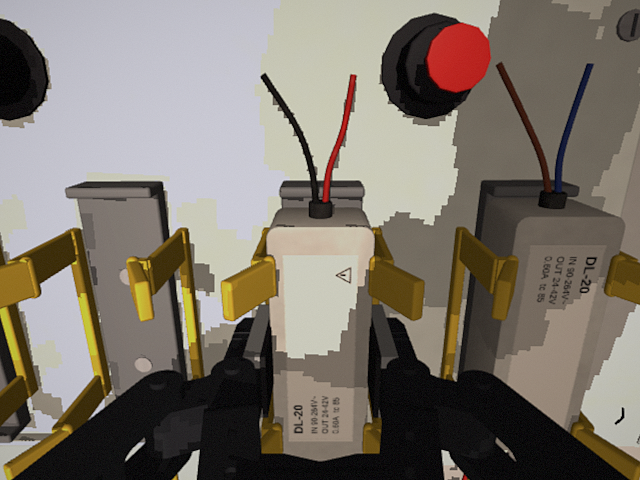

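{"name": "jog_arm", "arguments": {"steps": [[[0,0,-2,0],[0,0,-1,0],[0,0,0,0],[0,0,0,0],[0,0,0,0],[0,0,-5,0],[0,0,-15,0],[0,0,-25,0],[0,0,-30,0],[0,0,-15,0]]], "claw": 0.6}}

```text
t: 22.8
eef_pos: [0.6405, -0.0989, 0.1103]
tool_rot: [-0.036, 0.999, -0.001, 0.002]
contact_force: [0.0, 0.4, 0.2]
opening: 0.0511
```

```bash
python3 - <<'E'
from h import *
o=arm.get_obs(); print(np.round(o['eef_pos'],4),alpha(o),o['t'],o['opening'])
snap('wrist','w13.png')
snap('top','top2.png',crop=(160,170,480,330),scale=2.5)
o['eef_pos']=np.array([.6386,-.0986,.110])
plan(.473,.279,.11,-6.2,13,pad=1,o=o)
E
```

```text
[ 0.6405 -0.0989  0.1103] 94.1206651888905 22.8 0.051066568270423024
from [ 0.6386 -0.0986  0.11  ] al 94.12 t 22.8 da -100.3
[[[11,30,0,7.7],[14,28,0,7.7],[18,26,0,7.7],[22,23,0,7.7],[24,20,0,7.7],[27,17,0,7.7],[29,13,0,7.7],[30,9,0,7.7],[31,5,0,7.7],[32,1,0,7.8]]]
[[[32,-4,0,7.7],[31,-8,0,7.8],[29.3,-12,0,7.7]]]
```

View pics/w13.png

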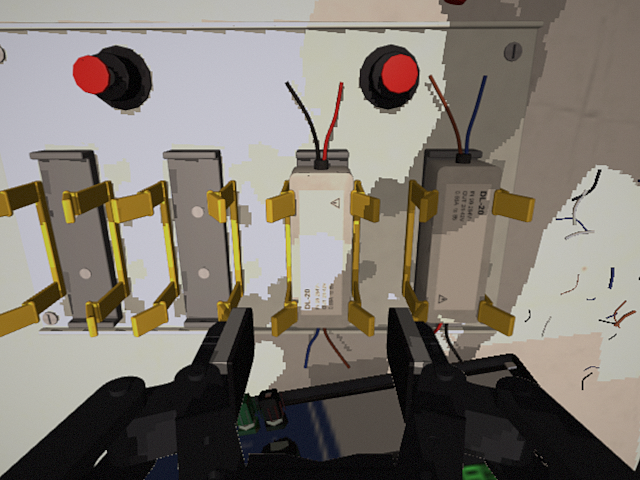

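View pics/top2.png

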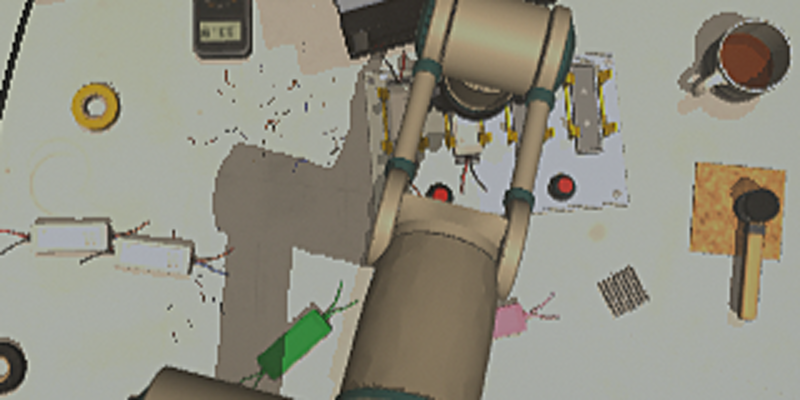

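{"name": "jog_arm", "arguments": {"steps": [[[11,30,0,7.7],[14,28,0,7.7],[18,26,0,7.7],[22,23,0,7.7],[24,20,0,7.7],[27,17,0,7.7],[29,13,0,7.7],[30,9,0,7.7],[31,5,0,7.7],[32,1,0,7.8]]], "claw": 0.75}}

```text
t: 23.9
eef_pos: [0.511, 0.1922, 0.1062]
tool_rot: [0.597, 0.802, -0.001, -0.001]
contact_force: [-0.1, 0.3, -0.1]
opening: 0.064
```

{"name": "jog_arm", "arguments": {"steps": [[[32,-4,0,7.7],[31,-8,0,7.8],[29.3,-12,0,7.7],[0,0,10,0],[0,0,10,0],[0,0,0,0],[0,0,0,0],[0,0,0,0],[0,0,0,0],[0,0,0,0]]]}}

```text
t: 24.9
eef_pos: [0.474, 0.2788, 0.0877]
tool_rot: [0.744, 0.668, 0.0, 0.0]
contact_force: [-0.0, 0.2, 0.2]
opening: 0.0643
```

```bash
python3 - <<'E'
from h import *
o=arm.get_obs(); print(np.round(o['eef_pos'],4),alpha(o),o['t'])
snap('wrist','w14.png')
im=cv2.imread('pics/full_w14.png')
cv2.imwrite('pics/w14a.png',cv2.resize(im[130:370,200:440],None,fx=2.5,fy=2.5,interpolation=cv2.INTER_CUBIC))
E
```

```text
[0.474  0.2788 0.0877] -6.215832819399289 24.9
```

View pics/w14a.png

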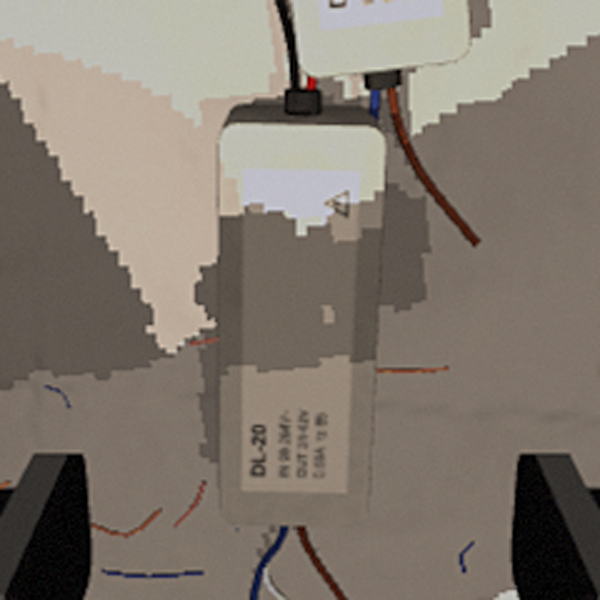

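View pics/w14.png

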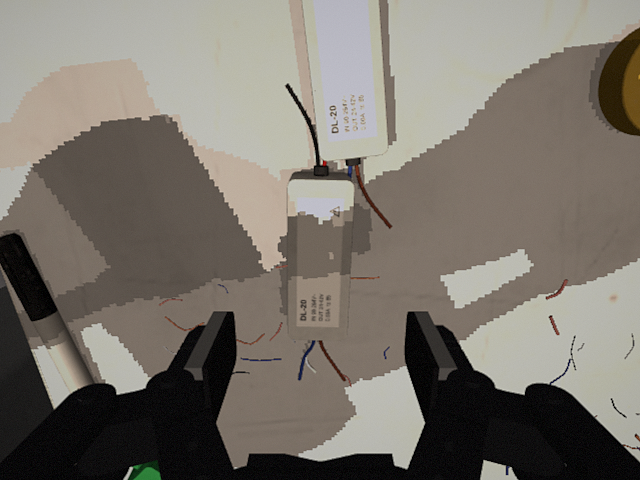

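```bash
python3 - <<'E'
from h import *
rep('w14.png','C',[(221,127),(220,523),(370,525),(385,127)],(200,130),2.5)
E
```

```text
C [0.4732 0.2788 0.026 ] [0.091, 0.034, 0.091, 0.033] long edge ang [-97.9 -97. ]
```

{"name": "jog_arm", "arguments": {"steps": [[[0,-0.8,10,0.7],[0,0,15,0.6],[0,0,15,0],[0,0,15,0],[0,0,13,0],[0,0,10,0],[0,0,4,0],[0,0,1,0],[0,0,0,0],[0,0,0,0]]]}}

```text
t: 25.95
eef_pos: [0.4732, 0.2794, 0.0049]
tool_rot: [0.752, 0.659, 0.001, 0.0]
contact_force: [-0.9, -1.0, 1.3]
opening: 0.0642
```

{"name": "jog_arm", "arguments": {"steps": [[[0,0,0,0],[0,0,0,0],[0,0,0,0],[0,0,0,0],[0,0,0,0],[0,0,0,0],[0,0,0,0],[0,0,0,0],[0,0,0,0],[0,0,0,0]]], "claw": 0}}

```text
t: 26.95
eef_pos: [0.4732, 0.2793, 0.005]
tool_rot: [0.752, 0.659, 0.001, 0.0]
contact_force: [-0.4, -0.4, 5.5]
opening: 0.0326
```

```bash
python3 - <<'E'
from h import *
o=arm.get_obs(); print(np.round(o['eef_pos'],4),alpha(o),o['t'],o['opening'],np.round(o['contact_force'],1))
snap('wrist','w15.png')
o['eef_pos']=np.array(o['eef_pos'])+[0,0,.095]
plan(.644,-.173,.1,94.15,14,o=o,pad=1)
E
```

```text
[0.4732 0.2793 0.005 ] -7.481628678189773 26.95 0.03255266437965769 [-0.4 -0.4  5.5]
from [0.4732 0.2793 0.1   ] al -7.48 t 26.95 da 101.6
[[[-30,16,0,-7.3],[-32,12,0,-7.3],[-34,8,0,-7.3],[-34,4,0,-7.2],[-35,-1,0,-7.3],[-34,-5,0,-7.2],[-33,-9,0,-7.3],[-32,-13,0,-7.2],[-30,-17,0,-7.3],[-28,-21,0,-7.2]]]
[[[-25,-24,0,-7.3],[-21,-27,0,-7.2],[-18,-30,0,-7.3],[-13.7,-31.9,0,-7.2]]]
```

View pics/w15.png

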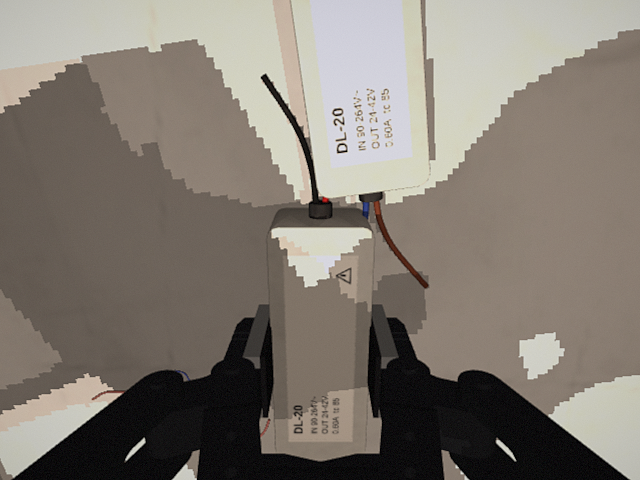

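{"name": "jog_arm", "arguments": {"steps": [[[0,0,-5,0],[0,0,-20,0],[0,0,-35,0],[0,0,-35,0],[-30,16,0,-7.3],[-32,12,0,-7.3],[-34,8,0,-7.3],[-34,4,0,-7.2],[-35,-1,0,-7.3],[-34,-5,0,-7.2]]]}}

```text
t: 28.0
eef_pos: [0.5448, 0.0841, 0.099]
tool_rot: [0.451, 0.893, -0.0, -0.001]
contact_force: [-0.1, -0.3, -0.5]
opening: 0.0327
```

{"name": "jog_arm", "arguments": {"steps": [[[-33,-9,0,-7.3],[-32,-13,0,-7.2],[-30,-17,0,-7.3],[-28,-21,0,-7.2],[-25,-24,0,-7.3],[-21,-27,0,-7.2],[-18,-30,0,-7.3],[-13.7,-31.9,0,-7.2],[0,0,0,0],[0,0,0,0]]]}}

```text
t: 29.0
eef_pos: [0.6429, -0.1736, 0.0984]
tool_rot: [-0.035, 0.999, 0.001, -0.001]
contact_force: [-1.0, 0.6, -1.1]
opening: 0.0327
```

```bash
python3 - <<'E'
from h import *
o=arm.get_obs(); print(np.round(o['eef_pos'],4),alpha(o),o['t'],o['opening'],np.round(o['contact_force'],1),np.round(o['qd'],3))
snap('wrist','w16.png')
E
```

```text
[ 0.6429 -0.1736  0.0984] 93.97431894883215 29.0 0.03270655642698304 [-1.   0.6 -1.1] [ 0.027 -0.015  0.024  0.008  0.006  0.001]
```

View pics/w16.png

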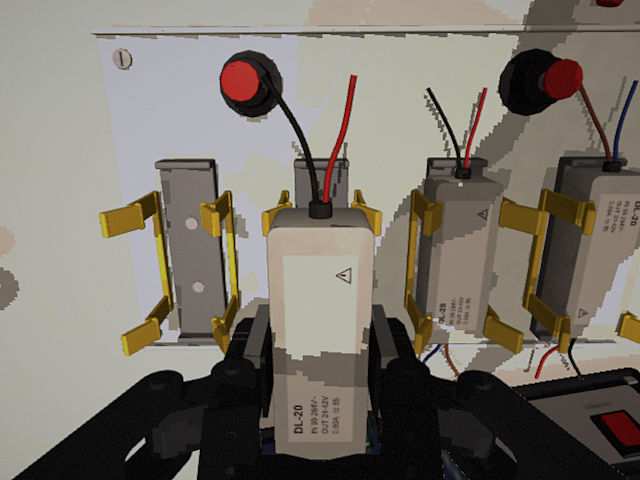

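{"name": "jog_arm", "arguments": {"steps": [[[0,0.5,10,0],[0,0,10,0],[0,0,10,0],[0,0,10,0],[0,0,6,0],[0,0,4,0],[0,0,4,0],[0,0,4,0],[0,0,4,0],[0,0,4,0]]]}}

```text
t: 30.05
eef_pos: [0.645, -0.173, 0.035]
tool_rot: [-0.036, 0.999, -0.001, 0.002]
contact_force: [-0.4, 0.7, 6.2]
opening: 0.0326
```

{"name": "jog_arm", "arguments": {"steps": [[[0,0,4,0],[0,0,4,0],[0,0,4,0],[0,0,4,0],[0,0,3,0],[0,0,1,0],[0,0,0,0],[0,0,0,0],[0,0,0,0],[0,0,0,0]]]}}

```text
t: 31.05
eef_pos: [0.6443, -0.1725, 0.017]
tool_rot: [-0.036, 0.999, -0.0, 0.001]
contact_force: [-4.2, 2.0, 17.8]
opening: 0.0327
```

```bash
python3 - <<'E'
from h import *
o=arm.get_obs(); print(np.round(o['eef_pos'],4),alpha(o),o['t'],o['opening'],np.round(o['contact_force'],1),np.round(o['moment'],2))
snap('wrist','w17.png')
E
```

```text
[ 0.6443 -0.1725  0.017 ] 94.09796424948082 31.05 0.032734280674493445 [-4.2  2.  17.8] [0.54 0.78 0.01]
```

View pics/w17.png

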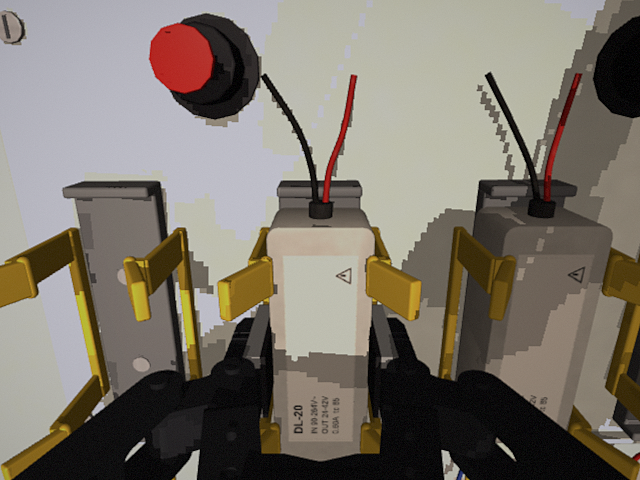

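Seated, clips hooked. Release and lift, then head for driver B.

{"name": "jog_arm", "arguments": {"steps": [[[0,0,-2,0],[0,0,-1,0],[0,0,0,0],[0,0,0,0],[0,0,0,0],[0,0,-5,0],[0,0,-15,0],[0,0,-25,0],[0,0,-30,0],[0,0,-15,0]]], "claw": 0.6}}

```text
t: 32.1
eef_pos: [0.6448, -0.1732, 0.1093]
tool_rot: [-0.036, 0.999, -0.001, 0.002]
contact_force: [-0.1, 0.0, 0.1]
opening: 0.051
```

```bash
python3 - <<'E'
from h import *
o=arm.get_obs(); print(np.round(o['eef_pos'],4),alpha(o),o['t'],o['opening'])
snap('wrist','w18.png')
snap('top','top3.png',crop=(160,170,480,330),scale=2.5)
o['eef_pos']=np.array([.6445,-.1725,.110])
plan(.496,.379,.13,0,16,pad=1,o=o)
E
```

```text
[ 0.6448 -0.1732  0.1093] 94.12142625427722 32.1 0.05100484349194082
from [ 0.6445 -0.1725  0.11  ] al 94.12 t 32.1 da -94.1
[[[7,35,-1,5.9],[10,34,-1,5.9],[14,33,-1,5.9],[17,31,-1,5.9],[20,29,-1,5.9],[23,27,-1,5.9],[26,25,-1,5.9],[28,22,-1,5.9],[30,19,-2,5.9],[32,16,-1,5.9]]]
[[[34,12,-2,5.9],[35,9,-1,5.8],[35,5,-2,5.9],[36,1,-1,5.8],[36,-2,-2,5.9],[35.1,-5.9,-1,5.8]]]
```

View pics/w18.png

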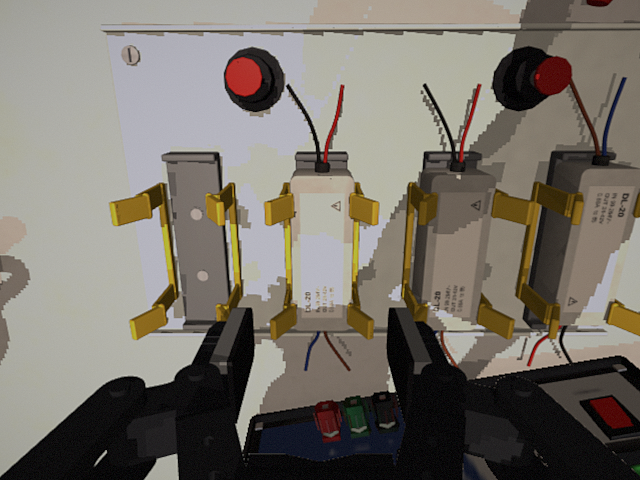

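View pics/top3.png

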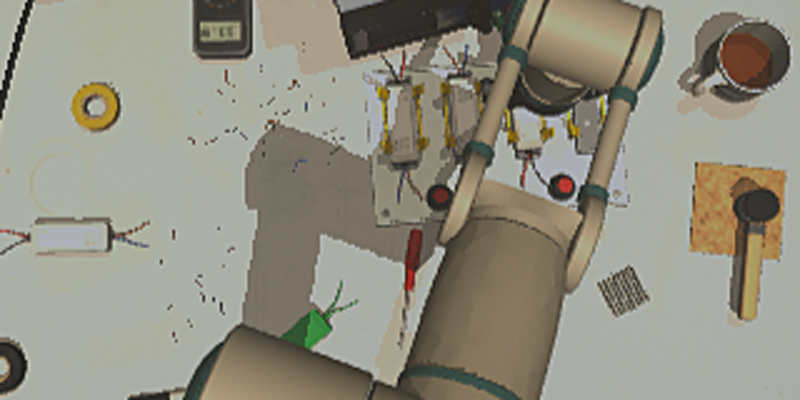

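{"name": "jog_arm", "arguments": {"steps": [[[7,35,-1,5.9],[10,34,-1,5.9],[14,33,-1,5.9],[17,31,-1,5.9],[20,29,-1,5.9],[23,27,-1,5.9],[26,25,-1,5.9],[28,22,-1,5.9],[30,19,-2,5.9],[32,16,-1,5.9]]], "claw": 0.75}}

```text
t: 33.2
eef_pos: [0.5506, 0.1725, 0.1162]
tool_rot: [0.463, 0.886, -0.001, -0.001]
contact_force: [-0.3, 0.0, -0.5]
opening: 0.0641
```

{"name": "jog_arm", "arguments": {"steps": [[[34,12,-2,5.9],[35,9,-1,5.8],[35,5,-2,5.9],[36,1,-1,5.8],[36,-2,-2,5.9],[35.1,-5.9,-1,5.8],[0,0,15,0],[0,0,0,0],[0,0,0,0],[0,0,0,0]]]}}

```text
t: 34.2
eef_pos: [0.4952, 0.3781, 0.1113]
tool_rot: [0.707, 0.707, -0.0, 0.0]
contact_force: [0.9, 0.1, -0.3]
opening: 0.0645
```

```bash
python3 - <<'E'
from h import *
o=arm.get_obs(); print(np.round(o['eef_pos'],4),alpha(o),o['t'],np.round(o['qd'],3))
snap('wrist','w19.png')
im=cv2.imread('pics/full_w19.png')
cv2.imwrite('pics/w19a.png',cv2.resize(im[130:370,200:440],None,fx=2.5,fy=2.5,interpolation=cv2.INTER_CUBIC))
E
```

```text
[0.4952 0.3781 0.1113] -0.03250143989185709 34.2 [-0.006 -0.009 -0.008  0.001  0.001  0.002]
```

View pics/w19a.png

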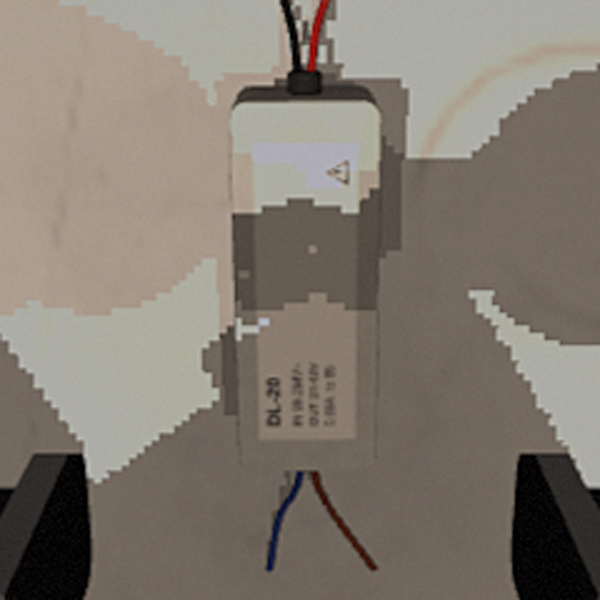

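View pics/w19.png

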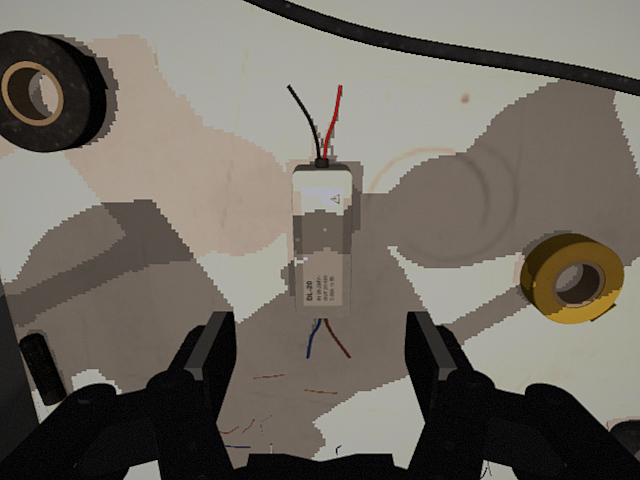

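```bash
python3 - <<'E'
from h import *
rep('w19.png','B',[(232,103),(238,468),(375,468),(381,103)],(200,130),2.5)
E
```

```text
B [0.4961 0.3793 0.026 ] [0.091, 0.034, 0.091, 0.033] long edge ang [-90.4 -89.6]
```

{"name": "jog_arm", "arguments": {"steps": [[[1,1,15,0],[0,0,20,0],[0,0,20,0],[0,0,20,0],[0,0,15,0],[0,0,10,0],[0,0,5,0],[0,0,1.5,0],[0,0,0,0],[0,0,0,0]]]}}

```text
t: 35.25
eef_pos: [0.4965, 0.3802, 0.0056]
tool_rot: [0.707, 0.707, 0.001, 0.0]
contact_force: [-0.5, 0.2, 0.0]
opening: 0.0638
```

{"name": "jog_arm", "arguments": {"steps": [[[0,0,0,0],[0,0,0,0],[0,0,0,0],[0,0,0,0],[0,0,0,0],[0,0,0,0],[0,0,0,0],[0,0,0,0],[0,0,0,0],[0,0,0,0]]], "claw": 0}}

```text
t: 36.25
eef_pos: [0.4965, 0.3802, 0.0056]
tool_rot: [0.707, 0.707, 0.001, 0.0]
contact_force: [-0.1, -0.1, 6.1]
opening: 0.0326
```

```bash
python3 - <<'E'
from h import *
o=arm.get_obs(); print(np.round(o['eef_pos'],4),alpha(o),o['t'],o['opening'],np.round(o['contact_force'],1))
snap('wrist','w20.png')
o['eef_pos']=np.array(o['eef_pos'])+[0,0,.095]
plan(.6495,-.2475,.1,94.15,16,o=o,pad=1)
E
```

```text
[0.4965 0.3802 0.0056] 0.02055202732990052 36.25 0.032581332359548784 [-0.1 -0.1  6.1]
from [0.4965 0.3802 0.1006] al 0.02 t 36.25 da 94.1
[[[-39,10,0,-5.9],[-40,5,0,-5.9],[-40,1,0,-5.9],[-40,-3,0,-5.9],[-40,-7,0,-5.9],[-39,-11,0,-5.9],[-38,-15,0,-5.9],[-36,-19,0,-5.9],[-34,-22,0,-5.9],[-31,-26,0,-5.9]]]
[[[-28,-29,0,-5.9],[-25,-31,0,-5.8],[-22,-34,0,-5.9],[-19,-36,0,-5.8],[-15,-37,0,-5.9],[-10.5,-39.1,0.6,-5.8]]]
```

View pics/w20.png

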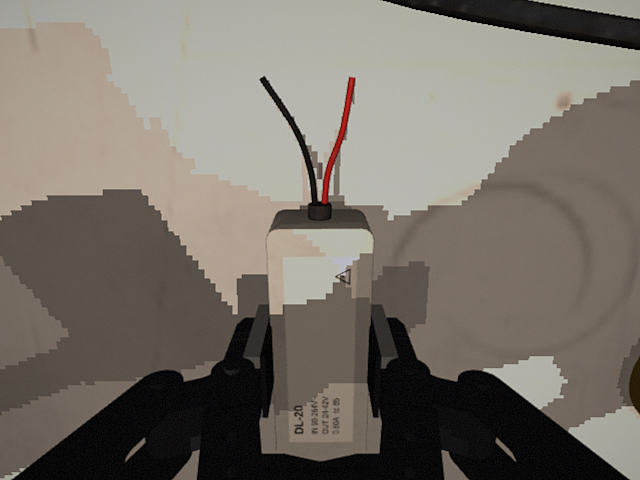

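{"name": "jog_arm", "arguments": {"steps": [[[0,0,-5,0],[0,0,-20,0],[0,0,-35,0],[0,0,-35,0],[-39,10,0,-5.9],[-40,5,0,-5.9],[-40,1,0,-5.9],[-40,-3,0,-5.9],[-40,-7,0,-5.9],[-39,-11,0,-5.9]]]}}

```text
t: 37.3
eef_pos: [0.5523, 0.1432, 0.0994]
tool_rot: [0.457, 0.89, -0.0, -0.001]
contact_force: [0.2, -0.1, -1.0]
opening: 0.0328
```

{"name": "jog_arm", "arguments": {"steps": [[[-38,-15,0,-5.9],[-36,-19,0,-5.9],[-34,-22,0,-5.9],[-31,-26,0,-5.9],[-28,-29,0,-5.9],[-25,-31,0,-5.8],[-22,-34,0,-5.9],[-19,-36,0,-5.8],[-15,-37,0,-5.9],[-10.5,-39.1,0.6,-5.8]]]}}

```text
t: 38.3
eef_pos: [0.6486, -0.2491, 0.0985]
tool_rot: [-0.038, 0.999, 0.001, -0.001]
contact_force: [1.5, -0.2, -0.3]
opening: 0.0326
```

{"name": "jog_arm", "arguments": {"steps": [[[0,0,5,0],[0,0,5,0],[0,0,0,0],[0,0,0,0],[0,0,0,0],[0,0,0,0],[0,0,0,0],[0,0,0,0],[0,0,0,0],[0,0,0,0]]]}}

```text
t: 39.3
eef_pos: [0.6489, -0.2479, 0.0892]
tool_rot: [-0.036, 0.999, 0.0, 0.0]
contact_force: [0.5, 0.7, -0.3]
opening: 0.0328
```

```bash
python3 - <<'E'
from h import *
o=arm.get_obs(); print(np.round(o['eef_pos'],4),alpha(o),o['t'],o['opening'],np.round(o['contact_force'],1),np.round(o['qd'],3))
snap('wrist','w21.png')
E
```

```text
[ 0.6489 -0.2479  0.0892] 94.11713639170179 39.3 0.03281476206470179 [ 0.5  0.7 -0.3] [ 0.001  0.001  0.003  0.    -0.001 -0.001]
```

View pics/w21.png

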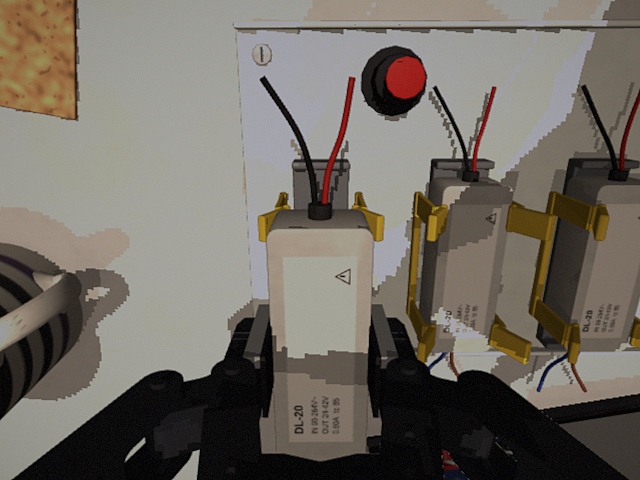

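{"name": "jog_arm", "arguments": {"steps": [[[-0.5,0.5,10,0],[0,0,10,0],[0,0,10,0],[0,0,6,0],[0,0,4,0],[0,0,4,0],[0,0,4,0],[0,0,4,0],[0,0,4,0],[0,0,4,0]]]}}

```text
t: 40.35
eef_pos: [0.6507, -0.2477, 0.0306]
tool_rot: [-0.036, 0.999, -0.001, 0.002]
contact_force: [0.3, 1.2, 4.5]
opening: 0.0327
```

{"name": "jog_arm", "arguments": {"steps": [[[0,0,4,0],[0,0,4,0],[0,0,4,0],[0,0,2,0],[0,0,0,0],[0,0,0,0],[0,0,0,0],[0,0,0,0],[0,0,0,0],[0,0,0,0]]]}}

```text
t: 41.35
eef_pos: [0.6502, -0.2475, 0.0176]
tool_rot: [-0.036, 0.999, -0.0, 0.001]
contact_force: [-1.8, 1.3, 12.2]
opening: 0.0329
```

```bash
python3 - <<'E'
from h import *
o=arm.get_obs(); print(np.round(o['eef_pos'],4),alpha(o),o['t'],o['opening'],np.round(o['contact_force'],1),np.round(o['moment'],2))
snap('wrist','w22.png')
E
```

```text
[ 0.6502 -0.2475  0.0176] 94.1158587469307 41.35 0.03289337711265188 [-1.8  1.3 12.2] [ 0.32  0.47 -0.02]
```

View pics/w22.png

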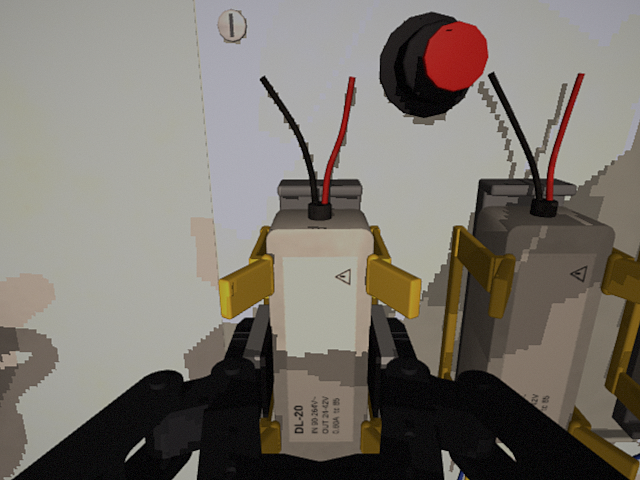

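{"name": "jog_arm", "arguments": {"steps": [[[0,0,-2,0],[0,0,-1,0],[0,0,0,0],[0,0,0,0],[0,0,0,0],[0,0,-5,0],[0,0,-15,0],[0,0,-30,0],[0,0,-40,0],[0,0,-40,0]]], "claw": 0.6}}

```text
t: 42.4
eef_pos: [0.6493, -0.2473, 0.1505]
tool_rot: [-0.036, 0.999, -0.0, 0.0]
contact_force: [0.8, -0.4, -0.1]
opening: 0.0513
```

{"name": "jog_arm", "arguments": {"steps": [[[0,20,-20,0],[0,30,-25,0],[0,30,-25,0],[0,30,-10,0],[0,0,0,0],[0,0,0,0],[0,0,0,0],[0,0,0,0],[0,0,0,0],[0,0,0,0]]], "claw": 1}}

```text
t: 43.4
eef_pos: [0.6413, -0.1383, 0.2276]
tool_rot: [-0.035, 0.999, 0.0, -0.0]
contact_force: [-0.1, 0.9, 0.2]
opening: 0.0856
```

```bash
python3 - <<'E'
from h import *
o=arm.get_obs(); print(np.round(o['eef_pos'],4),alpha(o),o['t'],o['opening'],np.round(o['contact_force'],1),np.round(o['moment'],2))
snap('wrist','w23.png')
E
```

```text
[ 0.6413 -0.1383  0.2276] 94.06283606201345 43.4 0.08558630438742312 [-0.1  0.9  0.2] [ 0.02 -0.04  0.01]
```

View pics/w23.png

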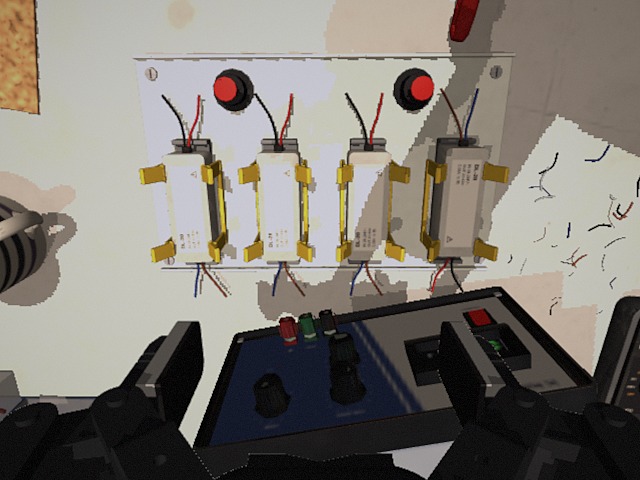

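```bash
python3 - <<'E'
from h import *
print('R',px2w('w23.png',231,89,.041),'L',px2w('w23.png',421,89,.041))
o=arm.get_obs()
plan(.55,-.29,.20,-1,12,pad=1)
o['eef_pos']=np.array([.55,-.29,.2]); a=np.radians(-1); M=np.array([[-np.sin(a),np.cos(a),0],[np.cos(a),np.sin(a),0],[0,0,-1]]).T
o['tool_rot']=R.from_matrix(M).as_quat()
plan(.468,-.438,.16,-96,12,pad=1,o=o)
E
```

```text
R [ 0.55319936 -0.2115006   0.041     ] L [ 0.54335927 -0.06929909  0.041     ]
from [ 0.6414 -0.1382  0.2277] al 94.07 t 43.45 da -95.1
[[[8,-12,2,7.9],[7,-13,2,7.9],[5,-14,2,7.9],[3,-14,2,7.9],[1,-15,2,7.9],[-1,-15,3,7.9],[-3,-14,2,7.9],[-5,-14,3,8],[-7,-13,2,7.9],[-9,-12,3,8]]]
[[[-10,-11,2,7.9],[-12.3,-8.5,2.7,8]]]
from [ 0.55 -0.29  0.2 ] al -1.0 t 43.45 da -95.0
[[[-12,-7,3,7.9],[-13,-5,3,7.9],[-14,-3,3,7.9],[-14,-1,3,7.9],[-14,1,4,7.9],[-14,3,3,7.9],[-13,5,4,7.9],[-13,7,3,7.9],[-11,8,4,8],[-10,10,3,7.9]]]
[[[-9,11,4,8],[-7.8,11.7,3,7.9]]]
```

{"name": "jog_arm", "arguments": {"steps": [[[8,-12,2,7.9],[7,-13,2,7.9],[5,-14,2,7.9],[3,-14,2,7.9],[1,-15,2,7.9],[-1,-15,3,7.9],[-3,-14,2,7.9],[-5,-14,3,8],[-7,-13,2,7.9],[-9,-12,3,8]]]}}

```text
t: 44.45
eef_pos: [0.565, -0.2645, 0.2051]
tool_rot: [0.612, 0.791, 0.0, 0.0]
contact_force: [0.8, 0.6, 0.6]
opening: 0.0853
```

{"name": "jog_arm", "arguments": {"steps": [[[-10,-11,2,7.9],[-12.3,-8.5,2.7,8],[-12,-7,3,7.9],[-13,-5,3,7.9],[-14,-3,3,7.9],[-14,-1,3,7.9],[-14,1,4,7.9],[-14,3,3,7.9],[-13,5,4,7.9],[-13,7,3,7.9]]]}}

```text
t: 45.45
eef_pos: [0.4952, -0.3892, 0.1741]
tool_rot: [0.975, 0.221, -0.0, -0.0]
contact_force: [-0.8, -0.6, -0.3]
opening: 0.0854
```

{"name": "jog_arm", "arguments": {"steps": [[[-11,8,4,8],[-10,10,3,7.9],[-9,11,4,8],[-7.8,11.7,3,7.9],[0,0,0,0],[0,0,0,0],[0,0,0,0],[0,0,0,0],[0,0,0,0],[0,0,0,0]]]}}

```text
t: 46.45
eef_pos: [0.4687, -0.4372, 0.1606]
tool_rot: [0.999, -0.052, 0.0, 0.0]
contact_force: [-0.2, -1.1, 0.0]
opening: 0.0849
```

```bash
python3 - <<'E'
from h import *
o=arm.get_obs(); print(np.round(o['eef_pos'],4),alpha(o),o['t'],o['opening'],np.round(o['joints'],2))
snap('wrist','w24.png')
E
```

```text
[ 0.4687 -0.4372  0.1606] -95.92338918878532 46.45 0.08492905052307406 [-0.86  0.42  1.47  0.    1.26  0.81]
```

View pics/w24.png

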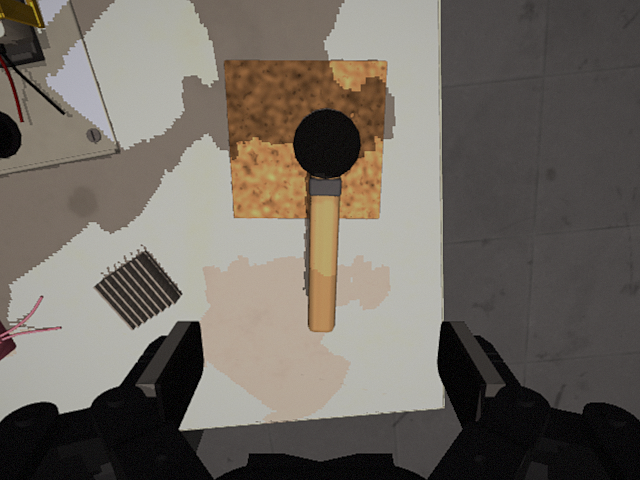

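```bash
python3 - <<'E'
from h import *
f='w24.png'
H=px2w(f,327,143,.059);A=px2w(f,325,200,.042);B=px2w(f,321.5,325,.042);E=px2w(f,321.5,331,.042)
print('head',H,'A',A,'B',B,'end',E)
for p,q in((B,A),(B,H)): print(np.degrees(np.arctan2(q[1]-p[1],q[0]-p[0])))
print(np.linalg.norm((E-H)[:2]))
c=[px2w(f,u,v,.003) for u,v in((225,60),(386,61),(380,219),(234,217))];print('mat',np.mean(c,0),[np.linalg.norm(c[i]-c[i-1]) for i in range(4)], np.degrees(np.arctan2(c[0][1]-c[3][1],c[0][0]-c[3][0])),np.degrees(np.arctan2(c[1][1]-c[2][1],c[1][0]-c[2][0])))
cv2.imwrite('pics/w24a.png',cv2.resize(cv2.imread('pics/full_w24.png')[50:340,220:400],None,fx=2,fy=2,interpolation=cv2.INTER_CUBIC))
E
```

```text
head [ 0.52779859 -0.44739857  0.059     ] A [ 0.49058032 -0.44265595  0.042     ] B [ 0.39978175 -0.43089189  0.042     ] end [ 0.39490939 -0.43038285  0.042     ]
-7.382245212434971
-7.347265986923271
0.13397415095293433
mat [ 0.52371108 -0.43315029  0.003     ] [np.float64(0.10873622342809121), np.float64(0.10790392734003733), np.float64(0.10971454329709669), np.float64(0.11016144694460017)] -6.657500073659831 -5.4780031203950506
```

View pics/w24a.png

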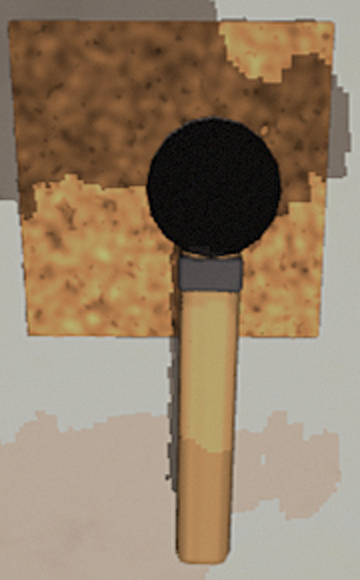

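```bash
python3 - <<'E'
from h import *
plan(.4764,-.4408,.012,-97.4,9)
E
```

```text
from [ 0.4686 -0.4373  0.1606] al -95.94 t 46.5 da -1.5
[[[1,0,17,0.2],[1,0,16,0.2],[1,0,17,0.2],[1,0,16,0.1],[1,1,17,0.2],[1,0,16,0.1],[1,1,17,0.2],[1,0,16,0.1],[0.2,0.6,16.6,0.2],[0,0,0,0]]]
```

{"name": "jog_arm", "arguments": {"steps": [[[1,0,20,0.2],[1,0,20,0.2],[1,0.5,20,0.2],[1,0.5,20,0.2],[1,0.5,20,0.2],[1,0.5,20,0.2],[1,0.6,15,0.2],[1,0,8,0.1],[0.2,0,4,0],[0,0,1.6,0]]], "claw": 0.7}}

```text
t: 47.5
eef_pos: [0.4765, -0.4412, 0.0119]
tool_rot: [0.998, -0.065, 0.0, 0.0]
contact_force: [-0.2, 0.6, -0.2]
opening: 0.0598
```

{"name": "jog_arm", "arguments": {"steps": [[[0,0,0,0],[0,0,0,0],[0,0,0,0],[0,0,0,0],[0,0,0,0],[0,0,0,0],[0,0,0,0],[0,0,0,0],[0,0,0,0],[0,0,0,0]]]}}

```text
t: 48.5
eef_pos: [0.4762, -0.4411, 0.0118]
tool_rot: [0.998, -0.065, -0.0, -0.0]
contact_force: [0.1, -0.3, 0.1]
opening: 0.0598
```

```bash
python3 - <<'E'
from h import *
o=arm.get_obs(); print(np.round(o['eef_pos'],4),alpha(o),o['t'],o['opening'],np.round(o['contact_force'],2))
snap('wrist','w25.png')
E
```

```text
[ 0.4762 -0.4411  0.0118] -97.48203749539684 48.5 0.05980881882310355 [ 0.07 -0.31  0.13]
```

View pics/w25.png

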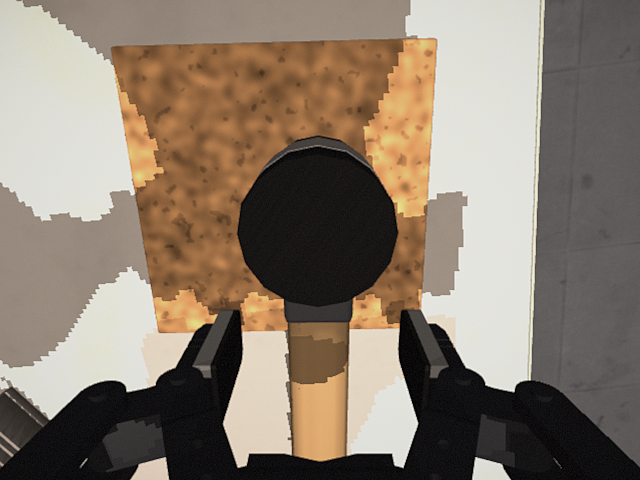

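{"name": "jog_arm", "arguments": {"steps": [[[0,0,0,0],[0,0,0,0],[0,0,0,0],[0,0,0,0],[0,0,0,0],[0,0,0,0],[0,0,0,0],[0,0,0,0],[0,0,0,0],[0,0,0,0]]], "claw": 0}}

```text
t: 49.55
eef_pos: [0.4762, -0.441, 0.012]
tool_rot: [0.998, -0.065, 0.0, -0.0]
contact_force: [-0.5, 1.6, 2.7]
opening: 0.0192
```

```bash
python3 - <<'E'
from h import *
o=arm.get_obs(); print(np.round(o['eef_pos'],4),alpha(o),o['t'],o['opening'],np.round(o['contact_force'],2))
snap('wrist','w26.png')
print(px2w('w26.png',318,223,.059)-np.array(o['eef_pos']))
E
```

```text
[ 0.4762 -0.441   0.012 ] -97.48170232246102 49.55 0.019212291059784257 [-0.48  1.56  2.69]
[ 0.05374854 -0.00646788  0.04704411]
```

View pics/w26.png

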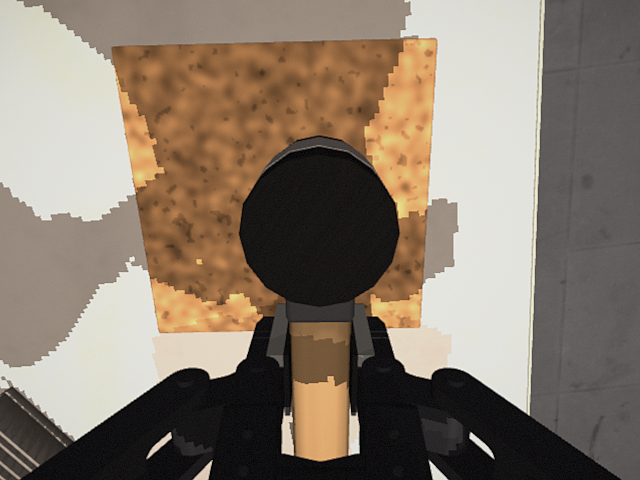

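```bash
python3 - <<'E'
from h import *
o=arm.get_obs()
o['eef_pos']=np.array(o['eef_pos'])+[0,0,.09]
plan(.4994,-.2198,.1,-86,8,o=o,pad=1)
E
```

```text
from [ 0.4762 -0.441   0.102 ] al -97.48 t 49.6 da 11.5
[[[-1,-28,0,-1.4],[0,-28,0,-1.4],[1,-28,0,-1.4],[1,-28,0,-1.5],[2,-28,0,-1.4],[3,-27,1,-1.5],[3,-27,0,-1.4],[4.4,-27.6,1,-1.5]]]
```

{"name": "jog_arm", "arguments": {"steps": [[[0,0,-5,0],[0,0,-10,0],[0,0,-15,0],[0,0,-20,0],[0,0,-20,0],[0,0,-20,0],[0,0,0,0],[0,0,0,0],[0,0,0,0],[0,0,0,0]]]}}

```text
t: 50.6
eef_pos: [0.4755, -0.4404, 0.1003]
tool_rot: [0.998, -0.065, -0.001, -0.001]
contact_force: [-0.2, -0.2, -2.9]
opening: 0.0191
```

```bash
python3 - <<'E'
from h import *
o=arm.get_obs(); print(np.round(o['eef_pos'],4),alpha(o),o['t'],o['opening'],np.round(o['contact_force'],2))
snap('wrist','w27.png')
E
```

```text
[ 0.4755 -0.4404  0.1003] -97.48519821043448 50.6 0.019122143135226127 [-0.22 -0.2  -2.94]
```

View pics/w27.png

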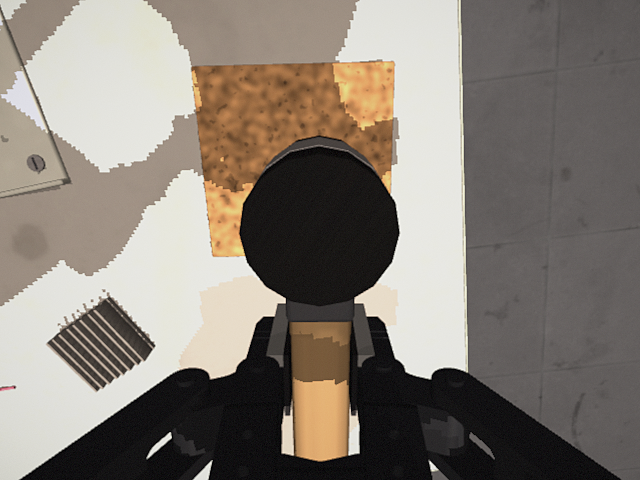

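Mallet lifted level and held firmly (head unchanged in the image at 318,223). Carry to the right pin.

{"name": "jog_arm", "arguments": {"steps": [[[-1,-28,0,-1.4],[0,-28,0,-1.4],[1,-28,0,-1.4],[1,-28,0,-1.5],[2,-28,0,-1.4],[3,-27,0,-1.5],[3,-27,0,-1.4],[4.4,-27.6,1,-1.5],[0,0,0,0],[0,0,0,0]]]}}

```text
t: 51.65
eef_pos: [0.4994, -0.2195, 0.1006]
tool_rot: [0.999, 0.036, -0.0, 0.0]
contact_force: [0.5, -0.3, -2.6]
opening: 0.0193
```

{"name": "jog_arm", "arguments": {"steps": [[[0,0,10,0],[0,0,10,0],[0,0,10,0],[0,0,0,0],[0,0,0,0],[0,0,0,0],[0,0,0,0],[0,0,0,0],[0,0,0,0],[0,0,0,0]]]}}

```text
t: 52.65
eef_pos: [0.4995, -0.2199, 0.0711]
tool_rot: [0.999, 0.035, 0.0, 0.0]
contact_force: [0.0, 0.3, -2.8]
opening: 0.0189
```

```bash
python3 - <<'E'
from h import *
o=arm.get_obs(); print(np.round(o['eef_pos'],4),alpha(o),o['t'],o['opening'],np.round(o['contact_force'],2))
snap('wrist','w28.png')
d=load('w28.png')
M=R.from_quat(o['tool_rot']).as_matrix(); print('head', (np.array(o['eef_pos'])+M@[.054,0,0]))
print(w2px('w28.png',[.5534,-.216,.041]))
snap('scene','s28.png',crop=(260,180,500,360),scale=3.3)
E
```

```text
[ 0.4995 -0.2199  0.0711] -85.97505055574638 52.65 0.018915289835210194 [ 0.01  0.31 -2.81]
head [ 0.55338756 -0.21611262  0.07109206]
[320.05563423 172.71005699]
```

View pics/w28.png

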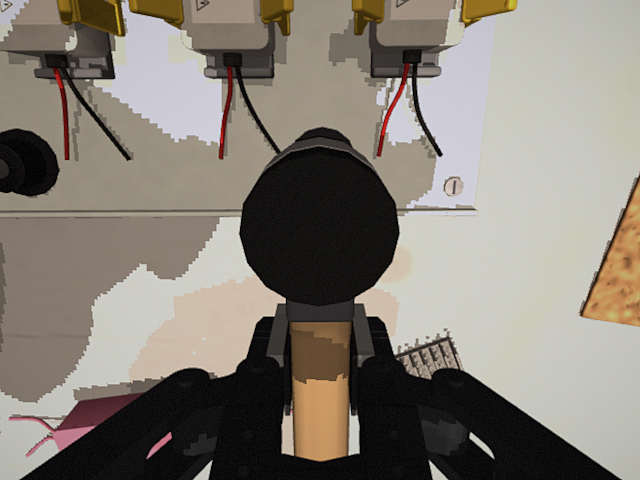

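View pics/s28.png

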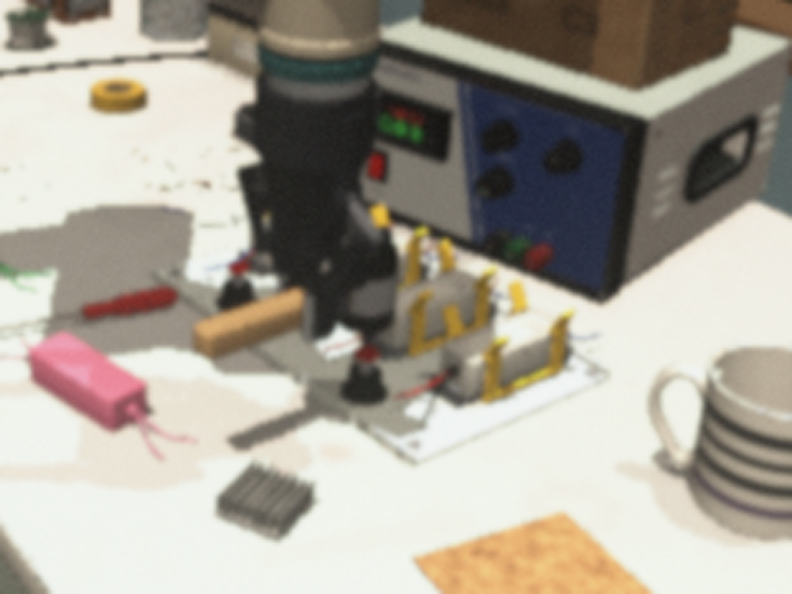

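{"name": "jog_arm", "arguments": {"steps": [[[0,0,6,0],[0,0,6,0],[0,0,5,0],[0,0,3,0],[0,0,3,0],[0,0,3,0],[0,0,3,0],[0,0,3,0],[0,0,3,0],[0,0,0,0]]]}}

```text
t: 53.75
eef_pos: [0.4993, -0.2199, 0.0357]
tool_rot: [0.999, 0.035, -0.0, -0.0]
contact_force: [-2.3, 1.3, 1.2]
opening: 0.0191
```

```bash
python3 - <<'E'
from h import *
o=arm.get_obs(); print(np.round(o['eef_pos'],4),alpha(o),o['t'],o['opening'],np.round(o['contact_force'],2),np.round(o['moment'],2))
snap('wrist','w29.png')
snap('scene','s29.png',crop=(260,180,500,360),scale=3.3)
E
```

```text
[ 0.4993 -0.2199  0.0357] -85.98164839471336 53.75 0.01913615288082851 [-2.25  1.27  1.2 ] [0.07 0.26 0.01]
```

View pics/w29.png

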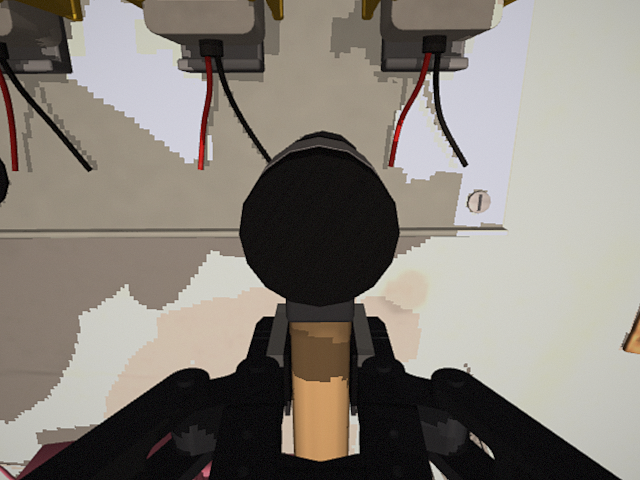

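View pics/s29.png

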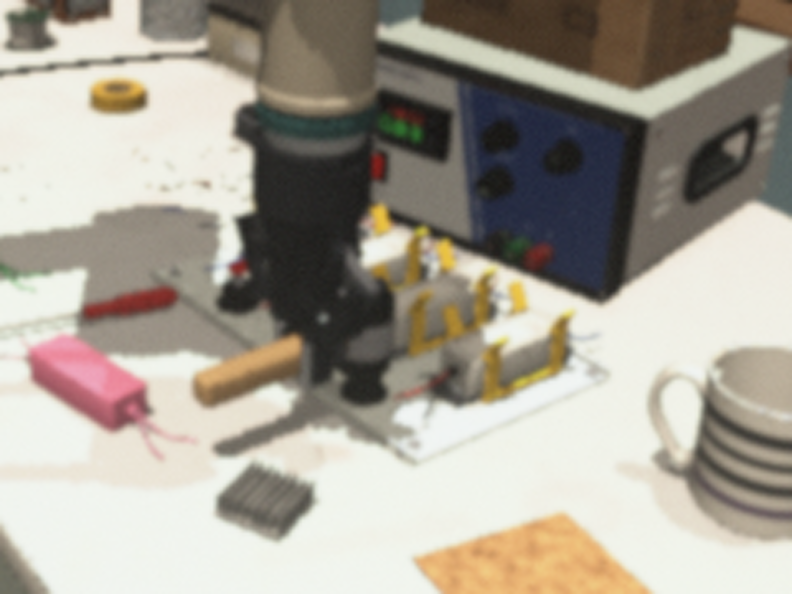

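{"name": "jog_arm", "arguments": {"steps": [[[0,0,2,0],[0,0,2,0],[0,0,0,0],[0,0,0,0],[0,0,0,0],[0,0,0,0],[0,0,0,0],[0,0,0,0],[0,0,0,0],[0,0,0,0]]]}}

```text
t: 54.85
eef_pos: [0.4991, -0.2199, 0.033]
tool_rot: [0.999, 0.035, -0.0, 0.0]
contact_force: [-5.0, 1.4, 11.9]
opening: 0.0193
```

{"name": "jog_arm", "arguments": {"steps": [[[0,0,1.5,0],[0,0,0,0],[0,0,0,0],[0,0,-2,0],[0,0,-5,0],[0,0,-10,0],[0,0,-15,0],[0,0,-15,0],[0,0,0,0],[0,0,0,0]]]}}

```text
t: 55.85
eef_pos: [0.4997, -0.22, 0.0774]
tool_rot: [0.999, 0.035, 0.0, 0.0]
contact_force: [-0.4, 0.8, -3.7]
opening: 0.0193
```

```bash
python3 - <<'E'
from h import *
o=arm.get_obs(); print(np.round(o['eef_pos'],4),alpha(o),o['t'],o['opening'],np.round(o['contact_force'],2),np.round(o['moment'],2))
snap('wrist','w30.png')
snap('scene','s30.png',crop=(260,180,500,360),scale=3.3)
plan(.4923,-.0865,.085,-70,6)
E
```

```text
[ 0.4997 -0.22    0.0774] -85.98072647407025 55.85 0.019274802099848803 [-0.39  0.79 -3.69] [-0.03  0.11 -0.02]
from [ 0.4989 -0.2196  0.0766] al -85.98 t 55.95 da 16.0
[[[0,-22,-1,-2.7],[2,-22,-1,-2.7],[3,-22,-2,-2.6],[3,-22,-1,-2.7],[5,-22,-2,-2.6],[5.2,-21.6,-1.4,-2.7],[0,0,0,0],[0,0,0,0],[0,0,0,0],[0,0,0,0]]]
```

View pics/s30.png

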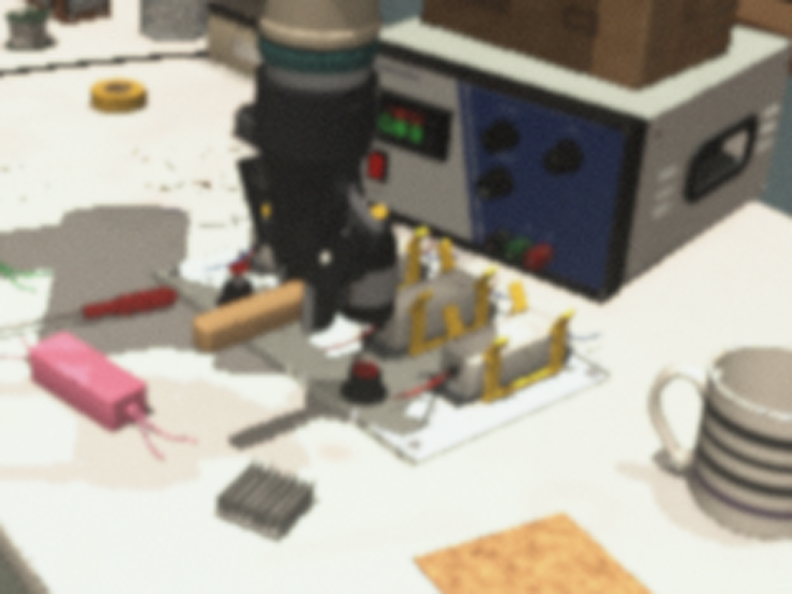

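View pics/w30.png

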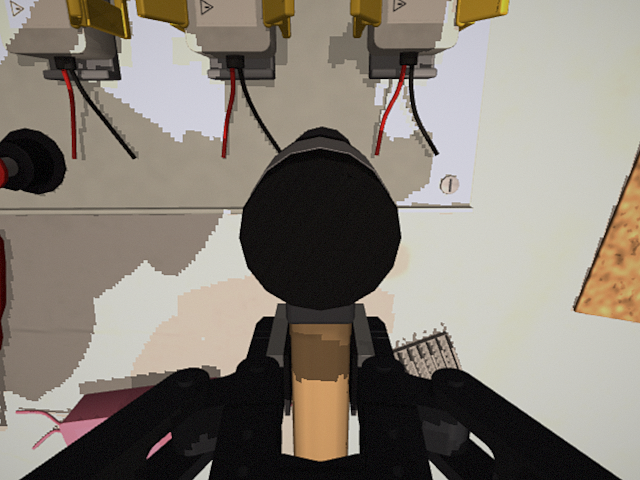

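{"name": "jog_arm", "arguments": {"steps": [[[0,-22,-1,-2.7],[2,-22,-1,-2.7],[3,-22,-2,-2.6],[3,-22,-1,-2.7],[5,-22,-2,-2.6],[5.2,-21.6,-1.4,-2.7],[0,0,0,0],[0,0,0,0],[0,0,0,0],[0,0,0,0]]]}}

```text
t: 56.95
eef_pos: [0.4929, -0.0876, 0.0855]
tool_rot: [0.985, 0.173, -0.0, 0.0]
contact_force: [0.2, -0.1, -2.5]
opening: 0.0193
```

```bash
python3 - <<'E'
from h import *
o=arm.get_obs(); print(np.round(o['eef_pos'],4),alpha(o),o['t'],o['opening'],np.round(o['contact_force'],2))
snap('wrist','w31.png')
M=R.from_quat(o['tool_rot']).as_matrix(); print('head', (np.array(o['eef_pos'])+M@[.054,0,0]), M.T@[.543-o['eef_pos'][0],-.068-o['eef_pos'][1],0])
E
```

```text
[ 0.4929 -0.0876  0.0855] -70.0423517365808 56.95 0.019288508369640064 [ 0.19 -0.12 -2.48]
head [ 0.54362822 -0.0691227   0.0855012 ] [ 5.37927152e-02 -1.26970404e-03 -1.35265278e-05]
```

View pics/w31.png

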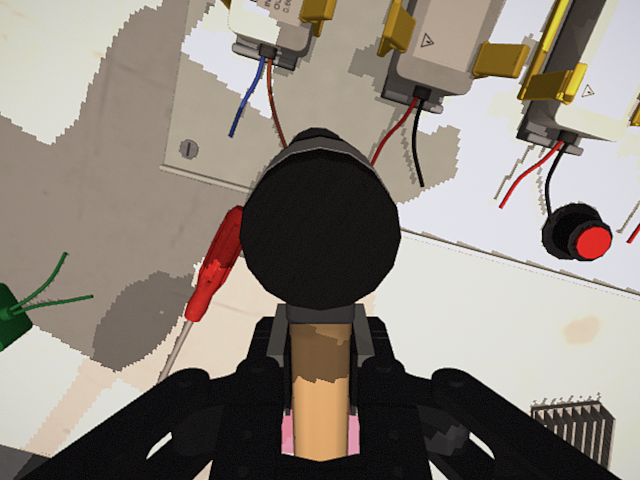

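{"name": "jog_arm", "arguments": {"steps": [[[0,-1,10,0],[0,0,10,0],[0,0,8,0],[0,0,5,0],[0,0,3,0],[0,0,3,0],[0,0,3,0],[0,0,3,0],[0,0,3,0],[0,0,3,0]]]}}

```text
t: 58.0
eef_pos: [0.4926, -0.086, 0.0351]
tool_rot: [0.985, 0.174, 0.0, 0.0]
contact_force: [-2.2, -0.6, 4.4]
opening: 0.0187
```

{"name": "jog_arm", "arguments": {"steps": [[[0,0,2,0],[0,0,1,0],[0,0,0,0],[0,0,0,0],[0,0,0,0],[0,0,0,0],[0,0,0,0],[0,0,0,0],[0,0,0,0],[0,0,0,0]]]}}

```text
t: 59.0
eef_pos: [0.4926, -0.086, 0.0323]
tool_rot: [0.985, 0.174, 0.0, 0.0]
contact_force: [-4.4, -1.0, 6.9]
opening: 0.0193
```

{"name": "jog_arm", "arguments": {"steps": [[[0,0,1.5,0],[0,0,1.5,0],[0,0,0,0],[0,0,0,0],[0,0,0,0],[0,0,0,0],[0,0,0,0],[0,0,0,0],[0,0,0,0],[0,0,0,0]]]}}

```text
t: 60.0
eef_pos: [0.4919, -0.0862, 0.0304]
tool_rot: [0.985, 0.174, -0.0, 0.0]
contact_force: [-7.5, -0.6, 16.9]
opening: 0.0191
```

{"name": "jog_arm", "arguments": {"steps": [[[0,0,-2,0],[0,0,-5,0],[0,0,-10,0],[0,0,-15,0],[0,0,-25,0],[-10,0,-25,0],[-30,0,-10,0],[-30,0,0,0],[0,0,0,0],[0,0,0,0]]]}}

```text
t: 61.0
eef_pos: [0.4267, -0.11, 0.1211]
tool_rot: [0.985, 0.173, 0.001, 0.0]
contact_force: [0.4, 0.5, -2.3]
opening: 0.019
```

{"name": "jog_arm", "arguments": {"steps": [[[0,0,0,0],[0,0,0,0],[0,0,0,0],[0,0,0,0],[0,0,0,0],[0,0,0,0],[0,0,0,0],[0,0,0,0],[0,0,0,0],[0,0,0,0]]]}}

```text
t: 62.0
eef_pos: [0.4267, -0.1099, 0.1208]
tool_rot: [0.985, 0.174, 0.0, -0.0]
contact_force: [-0.8, 0.2, -3.3]
opening: 0.0194
```

```bash
python3 - <<'E'
from h import *
o=arm.get_obs(); print(np.round(o['eef_pos'],4),alpha(o),o['t'],o['opening'],np.round(o['contact_force'],2))
snap('wrist','w32.png')
snap('scene','s32.png',crop=(260,180,500,360),scale=3.3)
for n,p in (('L',(.543,-.068)),('R',(.5534,-.216))):
  for z in (.025,.041): print(n,z,w2px('w32.png',[*p,z]))
E
```

```text
[ 0.4267 -0.1099  0.1208] -69.98550031895782 62.0 0.019386212388331346 [-0.76  0.17 -3.34]
L 0.025 [321.09462925  17.52981938]
L 0.041 [321.18747878  10.91235773]
R 0.025 [581.44121333 100.68756042]
R 0.041 [600.29697863 100.47347251]
```

View pics/s32.png

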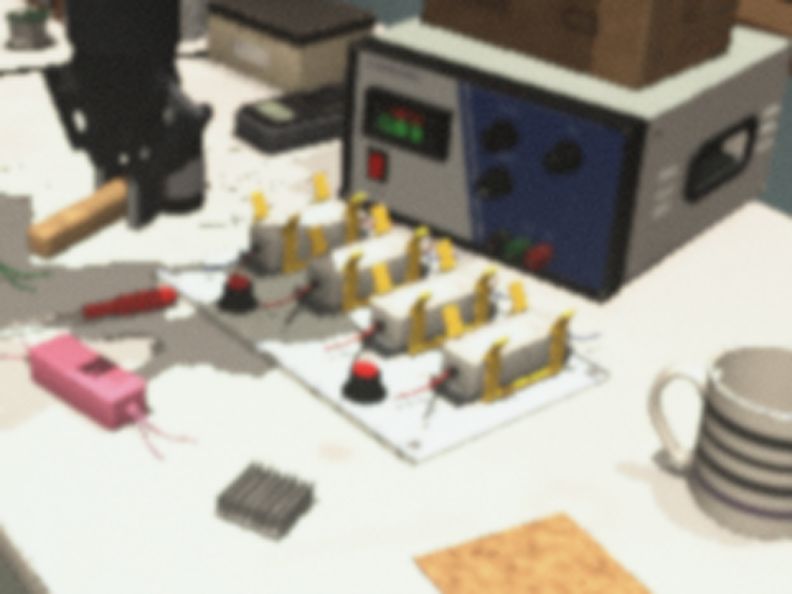

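View pics/w32.png

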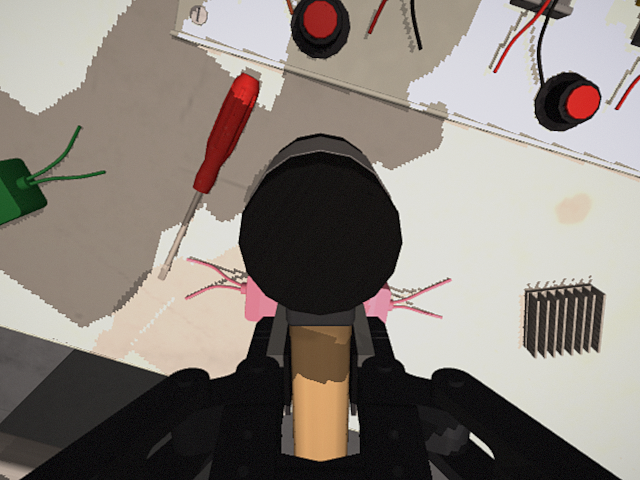

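```bash
python3 - <<'E'
from h import *
a=cv2.imread('pics/full_scene0.png');b=cv2.imread('pics/full_s32.png')
cc=[]
for im in (a,b):
    for (x,y) in ((332,265),(371,292)):
        cc.append(cv2.resize(im[y-20:y+20,x-20:x+20],None,fx=9,fy=9,interpolation=cv2.INTER_CUBIC)[:,:])
cc=[cv2.resize(c,(390,290)) for c in cc]
cv2.imwrite('pics/pins.png',np.vstack([np.hstack(cc[:2]),np.hstack(cc[2:])]))
w=cv2.imread('pics/full_w32.png'); cv2.imwrite('pics/w32a.png',np.hstack([cv2.resize(w[0:80,270:370],None,fx=4,fy=4,interpolation=cv2.INTER_CUBIC),cv2.resize(w[60:140,520:620],None,fx=4,fy=4,interpolation=cv2.INTER_CUBIC)]))
E
```

```text
(no output)
```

View pics/pins.png

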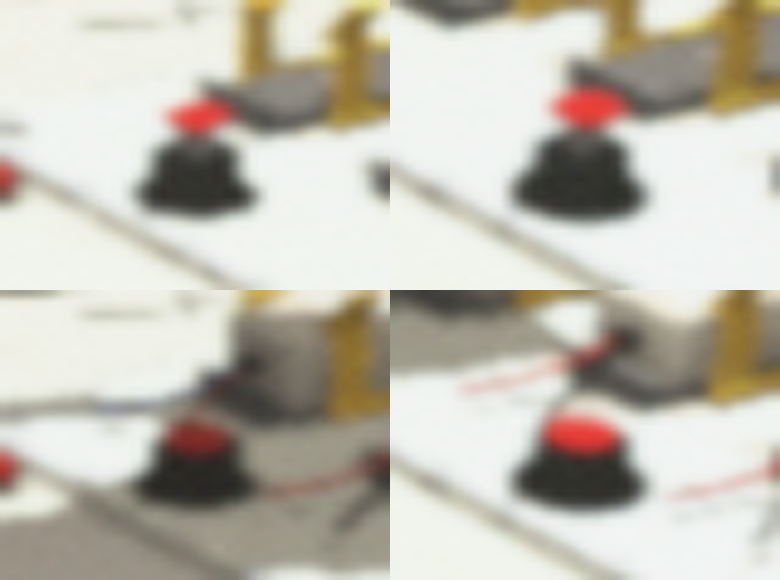

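View pics/w32a.png

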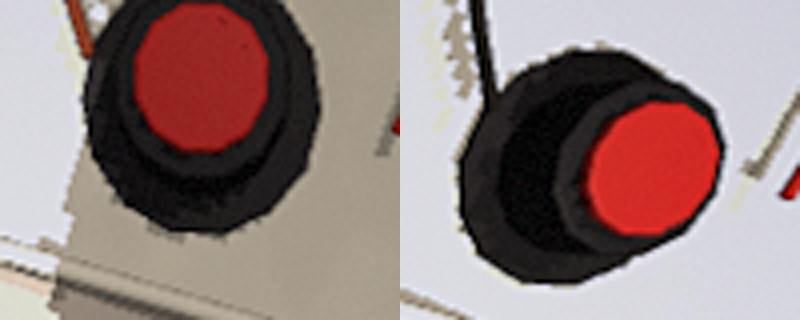

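```bash
python3 - <<'E'
from h import *
for n,p in (('L',(.543,-.068)),('R',(.5534,-.216))):
  print(n,w2px('s32.png',[*p,.041]),w2px('s32.png',[*p,.025]))
a=cv2.imread('pics/full_scene0.png');b=cv2.imread('pics/full_s32.png')
for im in (a,b):
  for (x,y) in ((332,265),(371,292)):
    c=im[y-20:y+20,x-15:x+15].astype(int); m=(c[...,2]>110)&(c[...,1]<c[...,2]*.55)&(c[...,0]<c[...,2]*.55); v,u=np.nonzero(m); print(x-15+u.mean(),y-20+v.mean(),v.min()+y-20,v.max()+y-20,m.sum())
E
```

```text
L [331.84984998 259.0576259 ] [331.724022   264.68015027]
R [370.21195957 284.81479429] [369.79975707 290.86538892]
332.3529411764706 260.47058823529414 259 262 17
371.2142857142857 286.10714285714283 284 289 28
331.8333333333333 264.9166666666667 264 266 12
370.0357142857143 291.92857142857144 290 294 28
```

```bash
python3 - <<'E'
from h import *
plan(.4764,-.441,.07,-97.4,10)
E
```

```text
from [ 0.4267 -0.1099  0.1208] al -69.99 t 62.1 da -27.4
[[[-7,33,5,2.7],[-5,33,5,2.7],[-4,33,5,2.8],[-2,33,5,2.7],[0,34,5,2.8],[1,33,5,2.7],[3,33,5,2.8],[5,33,5,2.7],[6,33,5,2.8],[8,33.4,5.8,2.7]]]
```

{"name": "jog_arm", "arguments": {"steps": [[[-7,33,5,2.7],[-5,33,5,2.7],[-4,33,5,2.8],[-2,33,5,2.7],[0,34,5,2.8],[1,33,5,2.7],[3,33,5,2.8],[5,33,5,2.7],[6,33,5,2.8],[8,33.4,5.8,2.7]]]}}

```text
t: 63.1
eef_pos: [0.4765, -0.4422, 0.0695]
tool_rot: [0.998, -0.065, -0.0, -0.0]
contact_force: [-0.2, -0.5, -1.6]
opening: 0.0189
```

{"name": "jog_arm", "arguments": {"steps": [[[0,0,0,0],[0,0,10,0],[0,0,10,0],[0,0,10,0],[0,0,0,0],[0,0,0,0],[0,0,0,0],[0,0,0,0],[0,0,0,0],[0,0,0,0]]]}}

```text
t: 64.1
eef_pos: [0.4765, -0.4411, 0.0403]
tool_rot: [0.998, -0.064, 0.0, 0.0]
contact_force: [-0.4, -0.6, -3.2]
opening: 0.0191
```

```bash
python3 - <<'E'
from h import *
o=arm.get_obs(); print(np.round(o['eef_pos'],4),alpha(o),o['t'],o['opening'],np.round(o['contact_force'],2))
snap('wrist','w33.png')
snap('scene','s33.png',crop=(330,300,490,420),scale=5)
E
```

```text
[ 0.4765 -0.4411  0.0403] -97.37880635060102 64.1 0.019099381450739396 [-0.41 -0.57 -3.17]
```

View pics/w33.png

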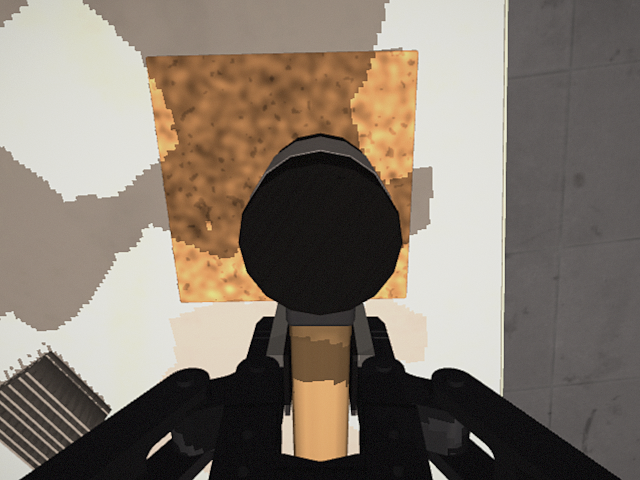

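View pics/s33.png

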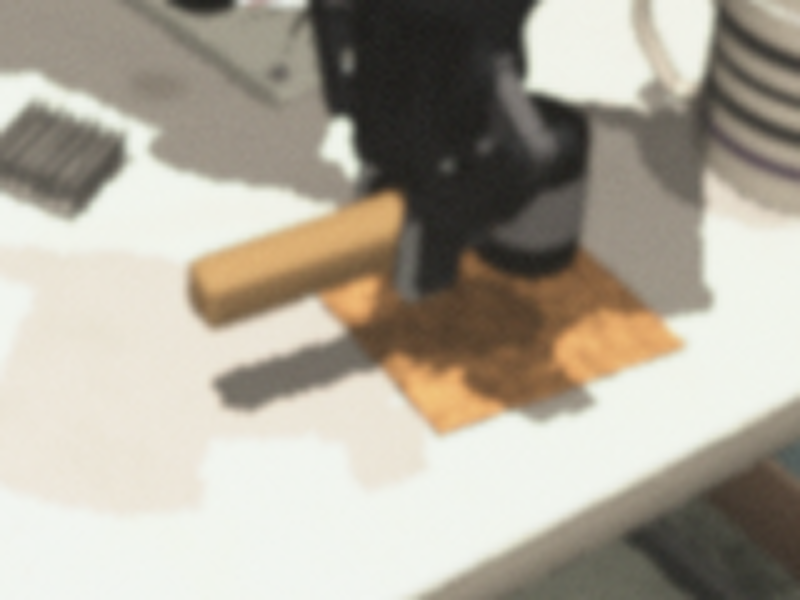

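{"name": "jog_arm", "arguments": {"steps": [[[0,0,8,0],[0,0,8,0],[0,0,6,0],[0,0,4,0],[0,0,2,0],[0,0,1,0],[0,0,0,0],[0,0,0,0],[0,0,0,0],[0,0,0,0]]]}}

```text
t: 65.2
eef_pos: [0.4765, -0.441, 0.0112]
tool_rot: [0.998, -0.064, 0.0, 0.0]
contact_force: [0.4, -0.4, -3.5]
opening: 0.0192
```

{"name": "jog_arm", "arguments": {"steps": [[[0,0,1,0],[0,0,0,0],[0,0,0,0],[0,0,0,0],[0,0,0,0],[0,0,0,0],[0,0,0,0],[0,0,0,0],[0,0,0,0],[0,0,0,0]]]}}

```text
t: 66.2
eef_pos: [0.4766, -0.4411, 0.01]
tool_rot: [0.998, -0.064, 0.0, 0.0]
contact_force: [1.0, 0.3, -2.1]
opening: 0.0193
```

{"name": "jog_arm", "arguments": {"steps": [[[0,0,0.5,0],[0,0,0,0],[0,0,0,0],[0,0,0,0],[0,0,0,0],[0,0,0,0],[0,0,0,0],[0,0,0,0],[0,0,0,0],[0,0,0,0]]]}}

```text
t: 67.2
eef_pos: [0.4765, -0.4411, 0.0098]
tool_rot: [0.998, -0.064, 0.0, 0.0]
contact_force: [-1.6, -0.8, 6.4]
opening: 0.0192
```

{"name": "jog_arm", "arguments": {"steps": [[[0,0,0,0],[0,0,0,0],[0,0,0,0],[0,0,0,0],[0,0,0,0],[0,0,0,0],[0,0,0,0],[0,0,0,0],[0,0,0,0],[0,0,0,0]]], "claw": 0.6}}

```text
t: 68.2
eef_pos: [0.4764, -0.4409, 0.0095]
tool_rot: [0.998, -0.064, 0.0, -0.0]
contact_force: [0.4, -1.5, -0.9]
opening: 0.0513
```

```bash
python3 - <<'E'
from h import *
o=arm.get_obs(); print(np.round(o['eef_pos'],4),alpha(o),o['t'],o['opening'],np.round(o['contact_force'],2))
snap('wrist','w34.png')
E
```

```text
[ 0.4764 -0.4409  0.0095] -97.38176500338804 68.2 0.05132431888121403 [ 0.37 -1.5  -0.95]
```

View pics/w34.png

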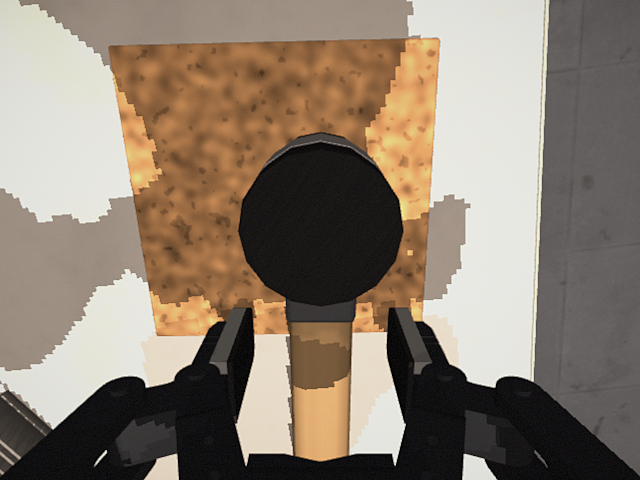

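Mallet stands flat, at its original spot. Withdraw straight up and make a final check over the pins.

{"name": "jog_arm", "arguments": {"steps": [[[0,0,-5,0],[0,0,-15,0],[0,0,-25,0],[0,0,-35,0],[0,0,-40,0],[0,0,-40,0],[0,0,-10,0],[0,0,0,0],[0,0,0,0],[0,0,0,0]]]}}

```text
t: 69.25
eef_pos: [0.4755, -0.4399, 0.1772]
tool_rot: [0.998, -0.064, -0.001, -0.002]
contact_force: [-0.6, 0.5, 0.8]
opening: 0.0511
```

```bash
python3 - <<'E'
from h import *
plan(.40,-.15,.19,-86,9)
snap('wrist','w35.png')
E
```

```text
from [ 0.4755 -0.4399  0.1772] al -97.38 t 69.25 da 11.4
[[[-12,-31,-1,-1.3],[-12,-31,-1,-1.3],[-11,-31,-2,-1.3],[-10,-32,-1,-1.2],[-10,-32,-2,-1.3],[-9,-32,-1,-1.2],[-8,-32,-2,-1.3],[-8,-33,-1,-1.2],[-6.9,-32.3,-1.8,-1.3],[0,0,0,0]]]
```

View pics/w35.png

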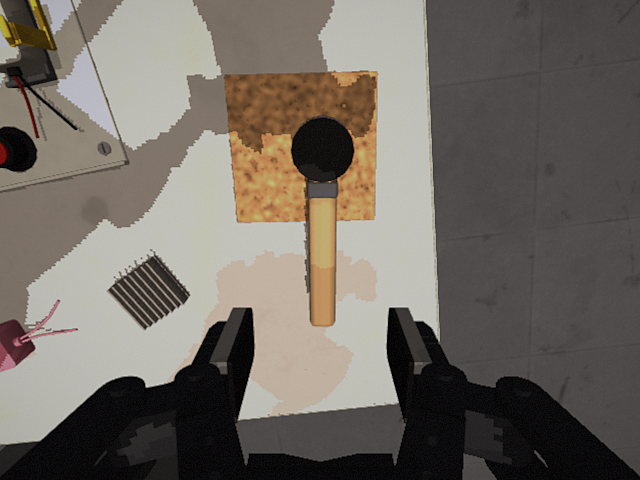

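{"name": "jog_arm", "arguments": {"steps": [[[-12,-31,-1,-1.3],[-12,-31,-1,-1.3],[-11,-31,-2,-1.3],[-10,-32,-1,-1.2],[-10,-32,-2,-1.3],[-9,-32,-1,-1.2],[-8,-32,-2,-1.3],[-8,-33,-1,-1.2],[-6.9,-32.3,-1.8,-1.3],[0,0,0,0]]]}}

```text
t: 70.3
eef_pos: [0.3982, -0.147, 0.1912]
tool_rot: [0.999, 0.037, -0.002, -0.002]
contact_force: [0.6, -0.2, -0.8]
opening: 0.0511
```

{"name": "jog_arm", "arguments": {"steps": [[[0,0,0,0],[0,0,0,0],[0,0,0,0],[0,0,0,0],[0,0,0,0],[0,0,0,0],[0,0,0,0],[0,0,0,0],[0,0,0,0],[0,0,0,0]]]}}

```text
t: 71.3
eef_pos: [0.4009, -0.151, 0.1923]
tool_rot: [0.999, 0.035, 0.0, 0.0]
contact_force: [0.2, -0.1, 0.9]
opening: 0.0512
```

```bash
python3 - <<'E'
from h import *
d,o=snap('wrist','w36.png'); print(o['t'],np.round(o['eef_pos'],4))
for n,p in (('L',(.543,-.068)),('R',(.5534,-.216))):
  for z in (.025,.041): print(n,z,w2px('w36.png',[*p,z]))
im=d['image'].astype(int); m=(im[...,2]>110)&(im[...,1]<im[...,2]*.4)&(im[...,0]<im[...,2]*.4)
n,l,s,c=cv2.connectedComponentsWithStats(m.astype(np.uint8))
for i in range(1,n):
    if s[i,4]>150: print(s[i],c[i])
snap('top','top4.png',crop=(160,170,480,330),scale=2.5)
snap('scene','s36.png',crop=(270,200,480,360),scale=3.7)
E
```

```text
71.3 [ 0.4009 -0.151   0.1923]
L 0.025 [209.95821478  -1.39714876]
L 0.041 [203.49167415  -7.58829572]
R 0.025 [433.85407226  -1.80266643]
R 0.041 [440.57147138  -8.01728687]
[197   0  27  15 314] [210.27388535   5.88535032]
[423   0  26  14 286] [435.15034965   5.44405594]
[163  61  23  49 816] [174.22794118  84.54166667]
```

View pics/w36.png

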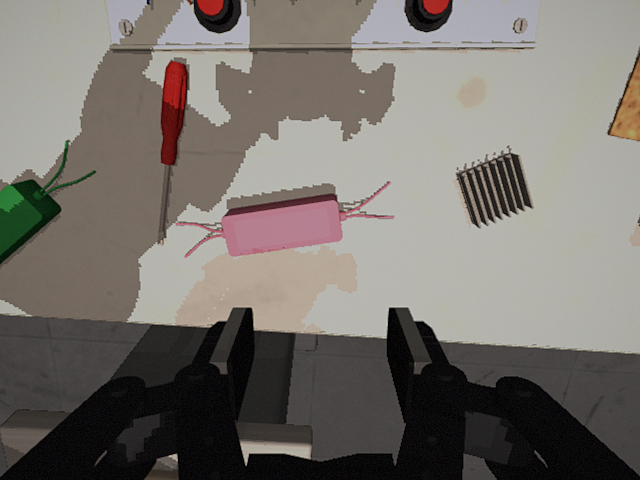

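View pics/s36.png

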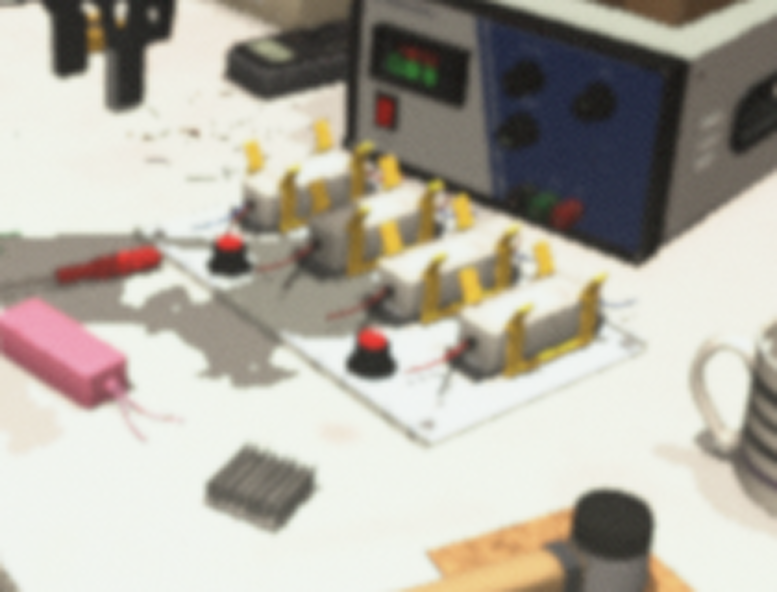

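View pics/top4.png

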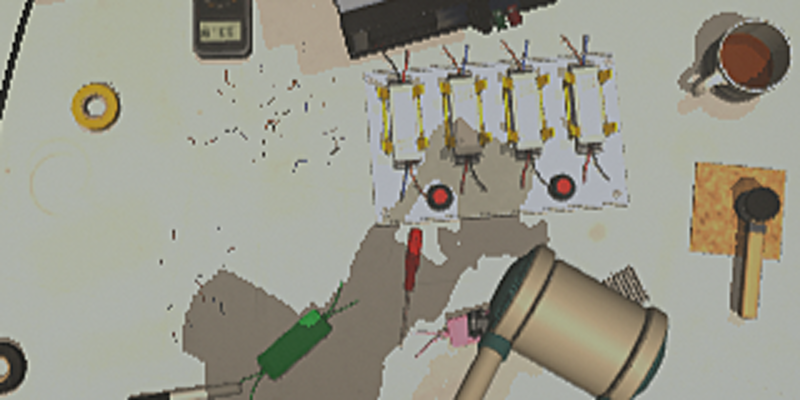

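```bash
python3 - <<'E'
from h import *
a=cv2.imread('pics/full_scene0.png');b=cv2.imread('pics/full_s36.png')
for im in (a,b):
  for (x,y) in ((332,265),(371,292)):
    c=im[y-20:y+20,x-15:x+15].astype(int); m=(c[...,2]>110)&(c[...,1]<c[...,2]*.55)&(c[...,0]<c[...,2]*.55); v,u=np.nonzero(m); print(x-15+u.mean(),y-20+v.mean(),v.min()+y-20,v.max()+y-20,m.sum())
c=[cv2.resize(b[y-15:y+15,x-20:x+20],None,fx=10,fy=10,interpolation=cv2.INTER_CUBIC) for x,y in ((332,266),(370,294))]
cv2.imwrite('pics/pins2.png',np.hstack(c))
E
```

```text
332.3529411764706 260.47058823529414 259 262 17
371.2142857142857 286.10714285714283 284 289 28
331.5 265.5 264 267 20
369.90625 291.625 289 294 32
```

View pics/pins2.png

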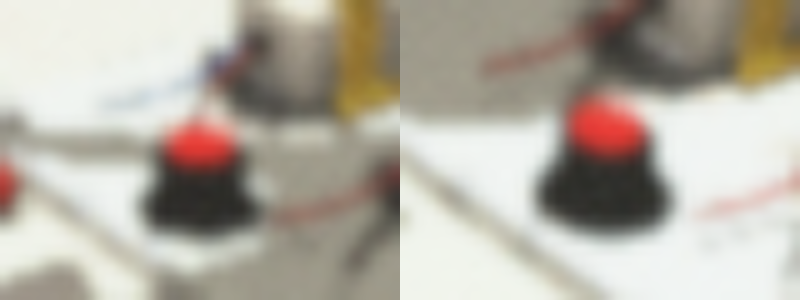

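{"name": "jog_arm", "arguments": {"steps": [[[15,-20,0,0],[15,-20,0,0],[15,-20,0,0],[15,-20,0,0],[10,-10,0,0],[0,0,0,0],[0,0,0,0],[0,0,0,0],[0,0,0,0],[0,0,0,0]]]}}

```text
t: 72.45
eef_pos: [0.464, -0.0569, 0.1923]
tool_rot: [0.999, 0.035, 0.0, 0.0]
contact_force: [-0.8, 0.3, 0.4]
opening: 0.0513
```

{"name": "jog_arm", "arguments": {"steps": [[[0,0,0,0],[0,0,0,0],[0,0,0,0],[0,0,0,0],[0,0,0,0],[0,0,0,0],[0,0,0,0],[0,0,0,0],[0,0,0,0],[0,0,0,0]]]}}

```text
t: 73.45
eef_pos: [0.4644, -0.0563, 0.1923]
tool_rot: [0.999, 0.035, -0.0, -0.0]
contact_force: [1.1, -0.0, -0.4]
opening: 0.0512
```

```bash
python3 - <<'E'
from h import *
d,o=snap('wrist','w37.png'); print(o['t'],np.round(o['eef_pos'],4))
E
```

```text
73.45 [ 0.4644 -0.0563  0.1923]
```

{"name": "jog_arm", "arguments": {"steps": [[[0,20,0,0],[0,30,0,0],[0,30,0,0],[0,30,0,0],[0,30,0,0],[0,20,0,0],[0,10,0,0],[0,0,0,0],[0,0,0,0],[0,0,0,0]]]}}

```text
t: 74.5
eef_pos: [0.4761, -0.2247, 0.1923]
tool_rot: [0.999, 0.036, -0.0, -0.0]
contact_force: [-0.1, -0.3, 0.2]
opening: 0.0513
```

{"name": "jog_arm", "arguments": {"steps": [[[0,0,0,0],[0,0,0,0],[0,0,0,0],[0,0,0,0],[0,0,0,0],[0,0,0,0],[0,0,0,0],[0,0,0,0],[0,0,0,0],[0,0,0,0]]]}}

```text
t: 75.5
eef_pos: [0.4763, -0.2259, 0.1923]
tool_rot: [0.999, 0.035, 0.0, -0.0]
contact_force: [-0.1, -0.5, 0.1]
opening: 0.0512
```

```bash
python3 - <<'E'
from h import *
d,o=snap('wrist','w38.png'); print(o['t'],np.round(o['eef_pos'],4))
def reds(fn):
    im=cv2.imread('pics/full_'+fn).astype(int); m=(im[...,2]>90)&(im[...,1]<im[...,2]*.45)&(im[...,0]<im[...,2]*.45); m[230:]=0
    n,l,s,c=cv2.connectedComponentsWithStats(m.astype(np.uint8)); 
    return [(c[i],s[i]) for i in range(1,n) if s[i,4]>250]
for f in ('w37.png','w38.png'):
    for c,s in reds(f): print(f,c,s)
E
```

```text
75.5 [ 0.4763 -0.2259  0.1923]
w37.png [552.288 109.404] [540  97  25  26 500]
w37.png [343.34623656 110.15698925] [332  98  24  25 465]
w37.png [295.89439853 194.82828283] [ 283  160   27   70 1089]
w38.png [315.43721973 109.13901345] [304  97  24  25 446]
w38.png [106.63294118 110.36      ] [ 96  98  23  25 425]
```

View pics/w37.png

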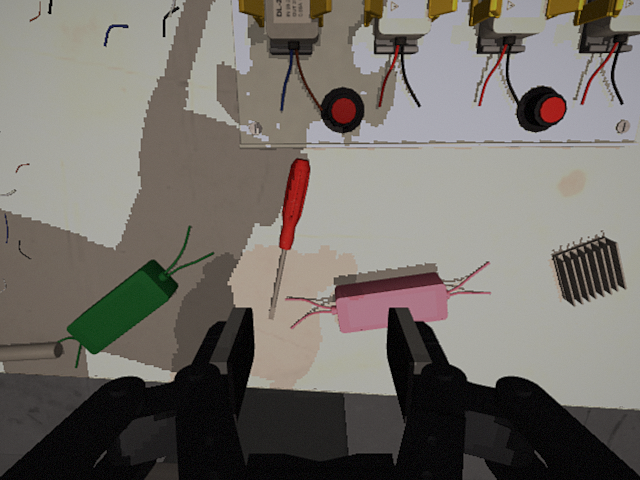

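View pics/w38.png

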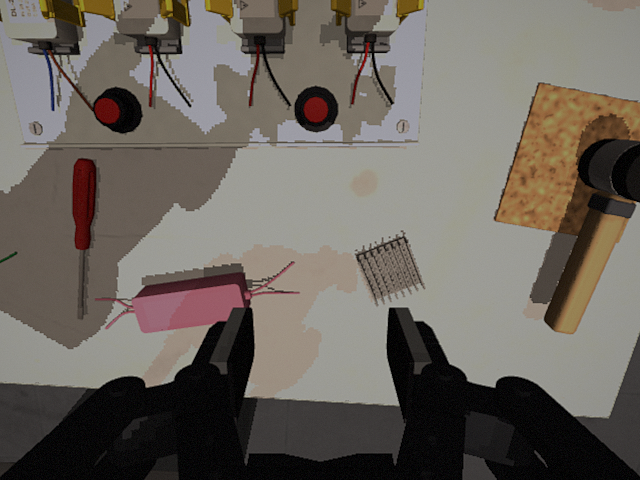

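```bash
python3 - <<'E'
from h import *
def ray(fn,u,v):
    d=load(fn);T=camT(d,d['obs']);r=T[:3,:3]@np.array([(u-d['cx'])/d['fx'],(v-d['cy'])/d['fy'],1.]);return T[:3,3],r/np.linalg.norm(r)
def tri(obs):
    A=np.zeros((3,3));b=np.zeros(3)
    for fn,u,v in obs:
        p,r=ray(fn,u,v);P=np.eye(3)-np.outer(r,r);A+=P;b+=P@p
    return np.linalg.solve(A,b)
print('L',tri([('w37.png',343.35,110.16),('w38.png',106.63,110.36)]))
print('R',tri([('w37.png',552.29,109.4),('w38.png',315.44,109.14)]))
# reference: tray screws (z~.004-.005): left front (257,127)->(36,128); right front (622,127)->(402,127)
print('scrL',tri([('w37.png',257,127),('w38.png',36,128)]),'scrR',tri([('w37.png',622,127),('w38.png',402,127)]))
w=cv2.imread('pics/full_w37.png');x=cv2.imread('pics/full_w38.png')
cv2.imwrite('pics/p3.png',np.hstack([cv2.resize(i[80:140,u:u+60],None,fx=6.5,fy=6.5,interpolation=cv2.INTER_CUBIC) for i,u in ((w,520),(x,85))]))
E
```

```text
L [ 0.54242684 -0.06760594  0.0244203 ]
R [ 0.55333893 -0.21718084  0.02456085]
scrL [ 0.52511926 -0.00342969  0.00664845] scrR [ 0.54463964 -0.28455096  0.00519757]
```

View pics/p3.png

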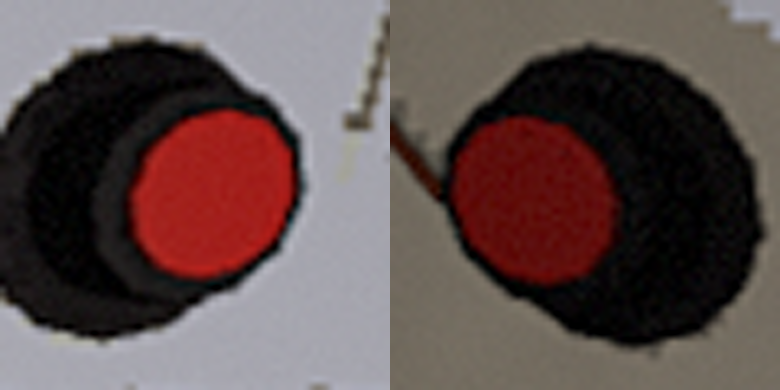

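```bash
python3 - <<'E'
from h import *
o=arm.get_obs(); print(o['t'],np.round(o['qd'],3),np.round(o['contact_force'],1))
print(arm.job_done())
E
```

```text
75.55 [ 0.    -0.001 -0.001  0.002  0.002 -0.001] [0.3 0.2 0.1]
the job is handed in; nothing more can be done
None
```

I handed the job in at t = 75.6 s with all parts of it done. No driver got knocked aside and I noticed no slackened grip.

- **Drivers:** All four white LED drivers were present. Each is in its own bay, pushed down until it stopped on the floor at 12–20 N. The wrist picture afterwards shows the yellow clips over all four.
- **Pins:** I drove both with the mallet, up to about 15 N or more on the right and 20 N on the left. From two wrist views their tops come out at 24.4 mm (left) and 24.6 mm (right), against 25 mm for home. The scene camera alone suggested about 14.5 mm of travel instead of 16 mm; I put that down to shading and few pixels and relied on the two wrist views.
- **Mallet:** It tipped a few degrees in the grip while pressing. It settled flat on release, standing head down on the mat at its original spot.
- **Other things:** Nothing else on the table looks moved in the last pictures. At hand-in the gripper was about 0.19 m above the table and touching nothing.

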